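# Load the tilting-drum stone tumbler

### The arm

A 6-joint arm with a two-finger parallel gripper is mounted at the origin on the work surface. World frame = base frame: x ahead of the robot, y to its left, z up, the work surface at z = 0. Lengths are in m, angles in rad, forces in N, time in s.
With the tool pointing down it reaches from about 0.275 to 0.75 m from the base axis. Payload 10.2 kg.
Tool frame: the origin (TCP) lies at the very end of the fingers, on their centre line; the grasp point (between the pads) lies 19 mm behind it; z points along the fingers, y is the direction in which the jaws open and shut (so a half turn about z gives the same grasp; the last joint's range is limited). The gripper opens to 85 mm and grips with 20 to 120 N. Pads are 22 mm wide; open, the fingers measure 114 mm over their backs; the gripper's body (76 mm by 85 mm) begins 54 mm behind the grasp point. The pads swing forward as they close: fully open they stand 13 mm farther back than shut.
Start: joints at [-1.56, 0.313, 1.498, -0, 1.331, -0.223], TCP at [0.122, -0.511, 0.231] pointing down, gripper open.
Joint ranges: [-2.94, 2.94], [-0.97, 2.17], [0.19, 2.56], [-1.23, 4.37], [0.02, 3.11], [-2.88, 2.88]. Speed limits (rad/s): [2.39, 2.39, 3.01, 3.14, 3.14, 3.14].

### API

Orientations are given as a rotation vector (axis times angle).
In Python, from workcell import r gives the robot as it stands. The module is installed in compiled form; this text tells all that it offers.
- The arm moves only by the tool send_rows, never from a script. Its argument "series" is one flat list of numbers, 7 for each row, row after row: the turn, a rotation vector about the tool's x, y, z in rad, then the shift along the tool's x, y, z in mm, then the opening in per cent of the stroke, from 0 (shut) to 100 (fully open). A call has 1 to 5 rows; each row is the pose to reach, as a shift and turn from the pose commanded when the call began, along the tool's axes at that moment; what a row does not reach only later rows make up. A row lasts 1/12 s, in which the tool goes at most 41.7 mm and 7.16 degrees, less where a joint would pass 70% of its speed; a pose out of reach is approached as far as the arm can. A call with a gripper value outside its range is refused whole. The fingers move at their own pace and stop on an object; "force" is the grip in N (left out, the last holds). Time passes only in rows, so rows that repeat a pose let the fingers close. It gives the time, the measured TCP pose, the force and the opening at its end, in the units of the state.
- r.observe(): the state, without advancing time (a new reading comes with each control period).
- r.grab_frame(name): name is "side" or "top"; returns the picture (420x560x3 uint8, blue, green, red); there is no depth.
- r.calibration(name): a dict with "camera_matrix" (3x3 intrinsics, pixels), "D" ([k1, k2, p1, p2, k3] as OpenCV has them; the pictures are not rectified), "rvec" (rotation vector, rad) and "tvec" (3), from world to camera coordinates, as OpenCV has them. Camera axes: x right, y down, z forward; pixel columns grow to the right and rows downward; lengths in m; the calibration is good to about 2 mm. A picture is of the moment at which its call begins. calibration takes no time and is no camera call.
- r.finish_job(): hands the job in, once; it reports no verdict.
The state is a dict: "time_s": time; "joint_pos": joint angles; "qvel": joint speeds; "effort": joint torques, N m; "eef_pos": TCP position; "orientation": TCP orientation; "contact_force": force on the tool from outside, world axes, zero at the start; "wrist_torque": the same for the moment, N m; "gripper_width": opening from 0.0 (shut) to 1.0 (fully open).
Only numpy, scipy, OpenCV 4.12 (cv2) and the standard library are available. Lean on these libraries where they do the work, as an engineer would, in place of code of your own. Each camera call takes 0.05 s, during which the arm holds its last target.

### The job

Swing the tumbler's tipped drum upright by its lever, not by pushing on the drum, until its mouth is level; then pour all eight stones from the steel cup into it from close above the mouth. Leave the drum standing upright and the empty cup standing on the stone slab again, without disturbing the jar, the mallet or the pile of sample tiles.

Things in the scene. Friction and masses are not known exactly. Their poses are not given: they have to be found in the camera images.
- tumbler: the fixed bench tumbler; origin centre of its underside on the bench, z up, its front (the side the drum empties to) faces its own -x. Base plate 220 x 250 x 16 high with a switch box (50 x 50 x 52 high) at its rear right corner (75,-60); two A-shaped side stands, each 150 wide at the foot, at y = +-101 (7 thick), up to 150 high, carry the tilting drum between them
- tilt_axis (a point): point on the tumbler's horizontal tilt axis, midway between the stands, 130 above the bench straight over the tumbler's origin; the axis runs along the tumbler's own y
- tilt (a joint): tilt of the drum with its cradle and lever, rad: 0 = drum upright with its mouth level; positive = mouth tipped to the tumbler's front (-x), negative = tipped to its back; free range -0.6 to 1.5, no stop at upright. A friction brake holds it wherever it is left; the lever's knob needs roughly 5 to 8 N
- lever_knob (a point): centre of the black ball grip (32 across) at the end of the round steel tilt lever (12 thick), which stands outside the stand on the tumbler's +y side and turns together with the drum. The ball is 125 from the tilt axis, at y = +134 in the tumbler's frame; with the drum upright the lever leans 0.5 rad from vertical to the tumbler's back (+x), so at tilt q the ball is at x = 125 sin(0.5-q), z = 130 + 125 cos(0.5-q) in the tumbler's frame
- drum: the open aluminium drum, 110 high, 146 across at its widest; origin centre of its underside, z along its own axis towards the mouth; its tilt axis crosses it 50 above its underside. Fixed to the cradle, so it moves only with joint tilt. Inside floor at z = 5, wall 4 thick
- drum_mouth (a point): centre of the drum's round mouth, 120 clear across (128 over the rim); 190 above the bench when the drum is upright
- slab: fixed pale stone slab 280 x 280 x 20 thick, flat on the bench; origin centre of its underside
- cup: straight round steel cup standing on the slab, 62 outside diameter, 70 high, wall 2.5, floor 3; holds the eight stones in two layers up to 33 above its underside; about 0.12 kg empty, 0.22 kg full; origin centre of its underside, z towards its mouth
- cup_rim (a point): centre of the cup's mouth, 70 above its underside
- jar: amber jar with a steel cap on the slab, 64 across, 105 high; origin centre of its underside; to be left alone
- mallet: wooden stone-carver's mallet standing on its head on the slab: bell-shaped head 80 across and 100 high, handle (28 across) up to 188 high; origin centre of its underside; to be left alone
- samples: pile of three stone sample tiles on the slab, 64 x 64, 48 high; origin centre of its underside; to be left alone
- stone0: one of the eight small sawn stones, about 16 x 16 x 15, about 12 g; origin centre of one face, 7.5 from its middle; starts in the cup (lower layer). Stone slides in the cup at a slope of about 20 degrees
- stone1: one of the eight small sawn stones, about 16 x 16 x 15, about 12 g; origin centre of one face, 7.5 from its middle; starts in the cup (lower layer). Stone slides in the cup at a slope of about 20 degrees
- stone2: one of the eight small sawn stones, about 16 x 16 x 15, about 12 g; origin centre of one face, 7.5 from its middle; starts in the cup (lower layer). Stone slides in the cup at a slope of about 20 degrees
- stone3: one of the eight small sawn stones, about 16 x 16 x 15, about 12 g; origin centre of one face, 7.5 from its middle; starts in the cup (lower layer). Stone slides in the cup at a slope of about 20 degrees
- stone4: one of the eight small sawn stones, about 16 x 16 x 15, about 12 g; origin centre of one face, 7.5 from its middle; starts in the cup (upper layer). Stone slides in the cup at a slope of about 20 degrees
- stone5: one of the eight small sawn stones, about 16 x 16 x 15, about 12 g; origin centre of one face, 7.5 from its middle; starts in the cup (upper layer). Stone slides in the cup at a slope of about 20 degrees
- stone6: one of the eight small sawn stones, about 16 x 16 x 15, about 12 g; origin centre of one face, 7.5 from its middle; starts in the cup (upper layer). Stone slides in the cup at a slope of about 20 degrees
- stone7: one of the eight small sawn stones, about 16 x 16 x 15, about 12 g; origin centre of one face, 7.5 from its middle; starts in the cup (upper layer). Stone slides in the cup at a slope of about 20 degrees
There are look-alikes about, which are no part of the job. Of the things that look like the cup, the largest one is meant.

How it is judged:
On the way, in this order (a step that is already met when the one before it is completed fails the run):
1. the drum stands upright, its mouth level within 0.15 rad (value of joint tilt between -0.15 and 0.15 rad), for 0.3 s.
2. all eight stones are in the upright drum (all of step 1 and horizontal distance between each of stone0, stone1, stone2, stone3, stone4, stone5, stone6, stone7 and drum_mouth below 0.07 m and z of stone0 in the frame of drum between -0.005 and 0.09 m and z of stone1 in the frame of drum between -0.005 and 0.09 m and z of stone2 in the frame of drum between -0.005 and 0.09 m and z of stone3 in the frame of drum between -0.005 and 0.09 m and z of stone4 in the frame of drum between -0.005 and 0.09 m and z of stone5 in the frame of drum between -0.005 and 0.09 m and z of stone6 in the frame of drum between -0.005 and 0.09 m and z of stone7 in the frame of drum between -0.005 and 0.09 m), for 0.2 s.
At the end, for the whole second after the job is handed in: the drum is upright within 0.15 rad, all eight stones lie inside it (within 70 mm of its axis, below its mouth), and the cup stands upright (within 0.15 rad), at rest, on top of the slab (its centre over the slab) (all of step 2 and angle between cup's own z axis and vertical below 0.15 rad and linear speed of cup below 0.03 m/s and x of cup in the frame of slab between -0.14 and 0.14 m and y of cup in the frame of slab between -0.14 and 0.14 m and z of cup in the frame of slab between 0.014 and 0.026 m); the robot touches nothing.
It fails at once if the gripper or arm presses on the drum itself with more than 8 N (contact force between any of the fingers, the arm and drum above 8 N).
It fails at once if the cup is tipped beyond 70 degrees with its mouth more than 120 mm above the level of the drum's mouth (angle between cup's own z axis and vertical above 1.22 rad and z of cup_rim in the frame of drum_mouth above 0.12 m).
It fails at once if jar, mallet or sample tiles are shifted by more than 30 mm or tipped by more than 0.35 rad (distance of any of jar, mallet, samples from where it was at the start of the episode above 0.03 m or angle between any of jar, mallet, samples's own z axis and vertical above 0.35 rad).
It also fails if it takes over 72 s, if anything falls off the work surface, if the arm or the gripper's body presses on something with over 40 N, if the wrist force passes 120 N, or if a joint passes its speed limit or range.

## Working session

There is one attempt and no reset: what is moved stays moved. The work goes in short steps, Python scripts to look and compute and a tool call to move; the robot and the scene stay as the last step left them, time stands still between calls to the robot, and variables do not carry over. Pictures are saved under pics/ and viewed, and the job is handed in when it is done.

Besides the shell and the picture viewer there is one more tool, called after "Request:" as name(argument=value, ...) on one line, values as JSON. send_rows: Moves the arm, as the interface text tells. Its arguments: {"type":"object","properties":{"series":{"type":"array","items":{"type":"number"}},"force":{"type":"number"}},"required":["series"]}

```bash
mkdir -p pics; ls; python3 - <<'E'
from workcell import r
import cv2
print(r.observe())
for n in ("side","top"):
    cv2.imwrite(f"pics/{n}0.png",r.grab_frame(n)); print(n,r.calibration(n))
E
```

```text
pics
{'time_s': 0.0, 'joint_pos': array([-1.56039127e+00,  3.13417840e-01,  1.49844689e+00, -2.73690785e-05,
        1.33094918e+00, -2.23375180e-01]), 'qvel': array([ 0.0002236 , -0.00137275,  0.00092254, -0.00082197, -0.00108687,
       -0.00238386]), 'effort': array([ 1.38245010e-03, -4.12267041e+01, -2.59741634e+01, -1.17248433e-04,
        4.17638061e-03, -1.11372569e-05]), 'eef_pos': array([ 0.1216111 , -0.51046334,  0.23074783]), 'orientation': array([-3.11894476e+00, -3.66253686e-01, -1.62309116e-04]), 'contact_force': array([ 0.48874248,  0.05678244, -0.43360632]), 'wrist_torque': array([ 0.01926474,  0.07644827, -0.00013841]), 'gripper_width': 0.9999654505338613}
side {'camera_matrix': array([[422.45020147,   0.        , 282.92528418],
       [  0.        , 422.45020147, 205.53253194],
       [  0.        ,   0.        ,   1.        ]]), 'D': array([-0.01591366,  0.        ,  0.        ,  0.        ,  0.        ]), 'rvec': array([ 2.10474439, -0.27925184,  0.12233263]), 'tvec': array([-0.5006586 ,  0.18819044,  1.05413404])}
top {'camera_matrix': array([[498.72593988,   0.        , 282.65687041],
       [  0.        , 498.72593988, 213.36466292],
       [  0.        ,   0.        ,   1.        ]]), 'D': array([-0.14279455,  0.        ,  0.        ,  0.        ,  0.        ]), 'rvec': array([ 2.18469894, -2.12514443,  0.18831314]), 'tvec': array([-0.05781657,  0.50792028,  1.17153831])}
```

View pics/side0.png

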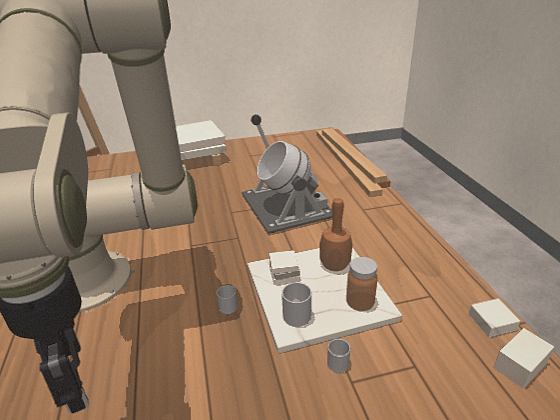

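View pics/top0.png

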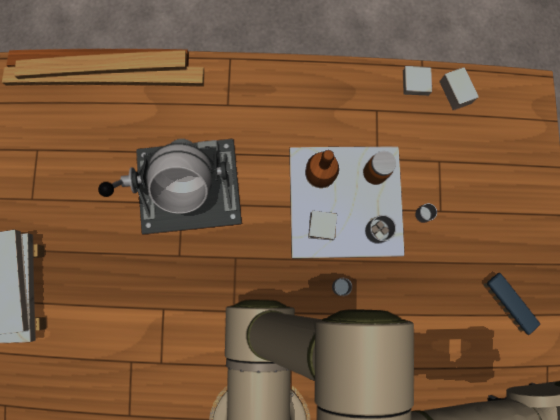

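The side view shows the big cup on the slab at about (297,304), the mallet at (336,240), the jar at (362,284), the tiles at (285,265), and the knob at (256,120). In the top view the knob is at (106,189), the base plate is centred near (189,187), and the cup is at (381,229). Next I'll measure them.

```bash
cat > h.py <<'E'
import numpy as np, cv2
from workcell import r
from scipy.spatial.transform import Rotation as R
def cal(n):
    c=r.calibration(n); return c["camera_matrix"],c["D"],cv2.Rodrigues(c["rvec"])[0],c["tvec"],c["rvec"]
def ray(n,p):
    K,D,Rm,t,_=cal(n)
    u=cv2.undistortPoints(np.array([[p]],float),K,D)[0,0]
    return -Rm.T@t, Rm.T@np.array([u[0],u[1],1.])
def onz(n,p,z):
    o,d=ray(n,p); return o+d*(z-o[2])/d[2]
def tri(ps,pt):
    o1,d1=ray("side",ps);o2,d2=ray("top",pt)
    s=np.linalg.lstsq(np.c_[d1,-d2],o2-o1,rcond=None)[0]
    a=o1+s[0]*d1;b=o2+s[1]*d2
    return (a+b)/2,np.linalg.norm(a-b)
def proj(n,X):
    K,D,_,t,rv=cal(n); return cv2.projectPoints(np.array(X,float).reshape(-1,3),rv,t,K,D)[0][:,0]
def blob(mask,box):
    m=np.zeros_like(mask);x0,y0,x1,y1=box;m[y0:y1,x0:x1]=mask[y0:y1,x0:x1]
    c,_=cv2.findContours(m,cv2.RETR_EXTERNAL,cv2.CHAIN_APPROX_NONE)
    return max(c,key=cv2.contourArea)
E
python3 - <<'E'
from h import *
S=cv2.imread("pics/side0.png");T=cv2.imread("pics/top0.png")
dk=lambda I,v:((I.max(2)<v)*255).astype(np.uint8)
a=blob(dk(S,60),(240,105,272,140));b=blob(dk(T,45),(90,172,122,205))
ca=cv2.minEnclosingCircle(a);cb=cv2.minEnclosingCircle(b);print(ca,cb,cv2.contourArea(a),cv2.contourArea(b));print("knob",tri(ca[0],cb[0]))
# base plate
g=((np.ptp(T.astype(int),axis=2)<25)*255).astype(np.uint8)
c=blob(g,(125,130,260,240));rc=cv2.minAreaRect(c);print(rc)
h=cv2.convexHull(c);ap=cv2.approxPolyDP(h,6,True)[:,0];print(ap.tolist())
for p in ap: print(p,onz("top",p,0.016))
# slab
w=((T.min(2)>130)*255).astype(np.uint8);c=blob(w,(280,135,415,270));ap=cv2.approxPolyDP(cv2.convexHull(c),5,True)[:,0]
for p in ap: print("slab",p,onz("top",p,0.02))
big=cv2.resize(T[120:280,80:450],None,fx=2.16,fy=2.16,interpolation=cv2.INTER_CUBIC);cv2.imwrite("pics/t1.png",big)
big=cv2.resize(S[100:370,200:430],None,fx=2.2,fy=2.2,interpolation=cv2.INTER_CUBIC);cv2.imwrite("pics/s1.png",big)
E
```

```text
((255.61764526367188, 119.73529052734375), 4.561297416687012) ((110.0, 187.0), 12.083146095275879) 27.0 167.5
knob (array([0.51902029, 0.31259915, 0.25249429]), np.float64(0.003305388578900284))
((181.22247314453125, 184.33595275878906), (90.68489837646484, 112.06436157226562), 84.5596694946289)
[[232, 139], [240, 223], [142, 233], [125, 185], [137, 150], [179, 139]]
[232 139] [0.6994694  0.08897662 0.016     ]
[240 223] [0.48564952 0.06014079 0.016     ]
[142 233] [0.45345216 0.30164629 0.016     ]
[125 185] [0.57299924 0.35337131 0.016     ]
[137 150] [0.66441125 0.32967401 0.016     ]
[179 139] [0.6958468  0.22382517 0.016     ]
slab [396 147] [ 0.69232693 -0.32964806  0.02      ]
slab [403 254] [ 0.41935788 -0.34450483  0.02      ]
slab [293 257] [ 0.40540724 -0.07214959  0.02      ]
slab [290 148] [ 0.67932009 -0.05843721  0.02      ]
```

View pics/t1.png

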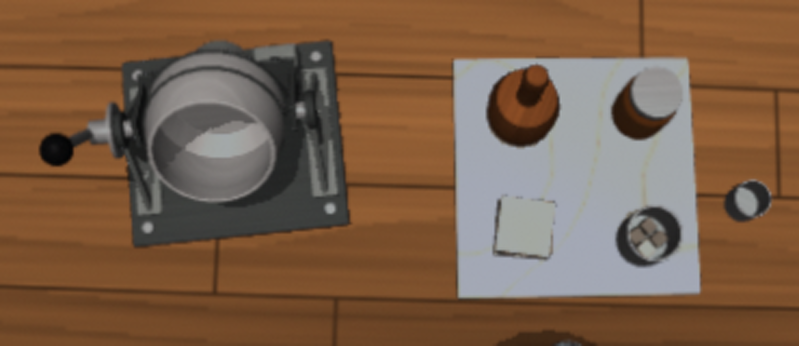

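View pics/s1.png

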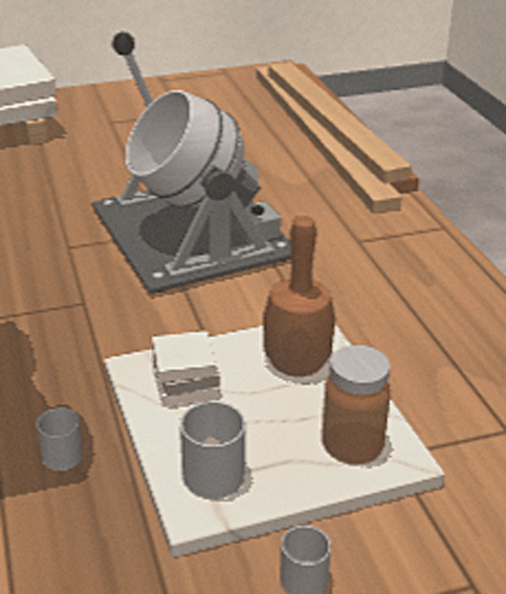

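In the crops, the plate corners are at (241,223), (142,233), (233,139) and (137,149), and the knob is at top (106.4,189) and side (255.7,119.6). The drum tips toward world -x, away from the lever's far end.

```bash
python3 - <<'E'
from h import *
S=cv2.imread("pics/side0.png");T=cv2.imread("pics/top0.png")
P=[onz("top",p,0.016) for p in [(241,223),(142,233.2),(233,139.2),(137,149)]]
P=np.array(P);print(P[:,:2])
print("sizes",[np.linalg.norm(P[i]-P[j]) for i,j in [(0,1),(2,3),(0,2),(1,3)]])
c=P.mean(0);e=(P[2]+P[3]-P[0]-P[1]);ey=P[1]+P[3]-P[0]-P[2]
y1=np.arctan2(e[1],e[0]);y2=np.arctan2(-ey[0],ey[1]);print(c,y1,y2)
for m in (30,45,60):
  b=blob(((T.max(2)<m)*255).astype(np.uint8),(92,172,116,205));M=cv2.moments(b);print(m,M['m10']/M['m00'],M['m01']/M['m00'],cv2.contourArea(b))
k,e=tri((255.7,119.6),(106.4,189.0));print("knob",k,e)
for yaw in (y1,y2):
  q=R.from_euler('z',-yaw).apply(k-[c[0],c[1],0]);print("in tumbler",q,"radius",np.hypot(q[0],q[2]-.13),"tilt",0.5-np.arctan2(q[0],q[2]-.13))
# cup rim
d=T[200:260,340:420]
g=((T.max(2)<95)*255).astype(np.uint8);b=blob(g,(360,210,402,248));print(cv2.minEnclosingCircle(b),cv2.boundingRect(b))
cen=cv2.minEnclosingCircle(b)[0]
cv2.imwrite("pics/cup.png",cv2.resize(T[205:255,350:410],None,fx=10,fy=10,interpolation=cv2.INTER_CUBIC))
cv2.imwrite("pics/cups.png",cv2.resize(S[270:335,265:330],None,fx=9,fy=9,interpolation=cv2.INTER_CUBIC))
E
```

```text
[[0.48572244 0.05767897]
 [0.4529564  0.30161434]
 [0.69901661 0.08641827]
 [0.66703793 0.32988547]]
sizes [np.float64(0.24612614705232302), np.float64(0.2455583654514202), np.float64(0.21522163166480196), np.float64(0.21594017036921204)]
[0.57618334 0.19389926 0.016     ] 0.13261362180551128 0.13206308639883804
30 105.79478054567022 188.74258600237246 140.5
45 106.13522012578616 188.68972746331235 159.0
60 106.22771317829456 188.62015503875966 172.0
knob [0.5179784  0.32053944 0.24968659] 0.0021157260762004484
in tumbler [-0.04094885  0.1332244   0.24968659] radius 0.12649778255775365 tilt 0.8296501407455207
in tumbler [-0.04102219  0.13320184  0.24968659] radius 0.12652154215411449 tilt 0.8301985823712668
((382.9693908691406, 227.35714721679688), 12.030920028686523) (375, 216, 20, 24)
```

View pics/cup.png

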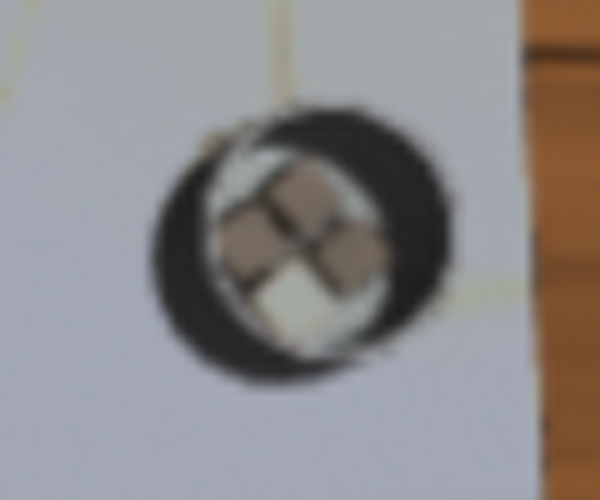

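View pics/cups.png

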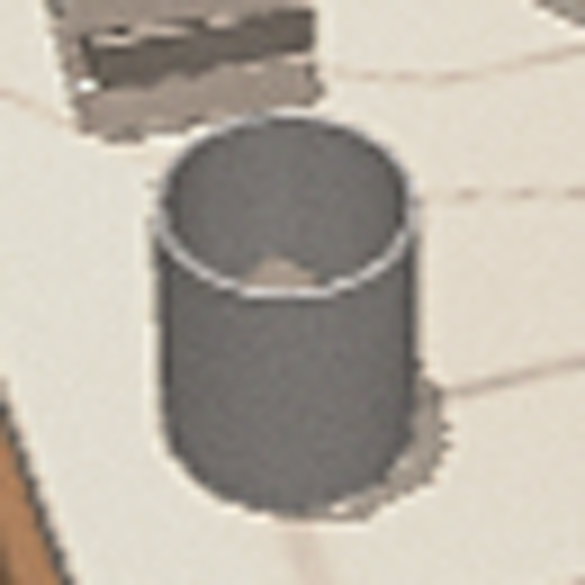

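```bash
python3 - <<'E'
from h import *
c=onz("side",(296.6,292.8),.09);print("cup rim centre side",c)
th=np.linspace(0,2*np.pi,60)
T=cv2.imread("pics/top0.png");S=cv2.imread("pics/side0.png")
def ov(I,n,c,box,f,name,rr=.031,zs=(.09,.02)):
    x0,y0,x1,y1=box;B=cv2.resize(I[y0:y1,x0:x1],None,fx=f,fy=f,interpolation=cv2.INTER_CUBIC)
    for z,col in zip(zs,((0,0,255),(0,255,0))):
        p=proj(n,np.c_[c[0]+rr*np.cos(th),c[1]+rr*np.sin(th),0*th+z]);p=((p+.5-[x0,y0])*f).astype(int)
        print(n,z,(p.min(0)),(p.max(0)));cv2.polylines(B,[p.reshape(-1,1,2)],True,col,1)
    cv2.imwrite(name,B)
ov(T,"top",c,(350,205,410,255),10,"pics/ovt.png");ov(S,"side",c,(265,270,330,335),9,"pics/ovs.png")
K,D,Rm,t,_=cal("top");print("cam",-Rm.T@t)
E
```

```text
cup rim centre side [ 0.47703748 -0.27894112  0.09      ]
top 0.09 [207  91] [467 353]
top 0.02 [151 132] [397 381]
side 0.09 [153 117] [424 307]
side 0.02 [161 333] [421 527]
cam [ 0.32873658 -0.01615024  1.23511101]
```

View pics/ovt.png

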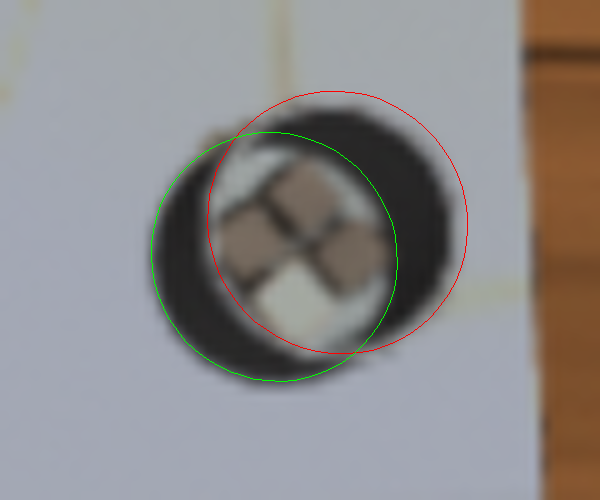

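View pics/ovs.png

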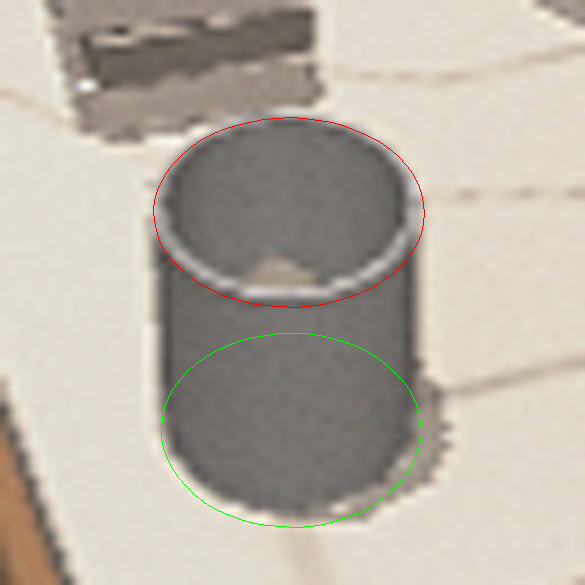

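The measurements agree with the model. The tumbler is at about (0.576, 0.194) with yaw 0.132 and tilt about 0.83, and the knob radius came out at 126 mm. The cup is at about (0.477, -0.277). Next: a planning helper, then the approach to the knob.

```bash
cat >> h.py <<'E'
def cur():
    o=r.observe(); return o["eef_pos"],R.from_rotvec(o["orientation"]),o
def Rd(yaw_y,tilt=0):
    # tool down, tool y axis at world yaw
    y=np.array([np.cos(yaw_y),np.sin(yaw_y),0]);z=np.array([0,0,-1.]);x=np.cross(y,z)
    return R.from_matrix(np.c_[x,y,z])
def Raxes(y,z):
    y=np.array(y,float);z=np.array(z,float);z/=np.linalg.norm(z);y-=z*(y@z);y/=np.linalg.norm(y)
    return R.from_matrix(np.c_[np.cross(y,z),y,z])
def rel(pos,Rt):
    p,R0,o=cur();s=R0.inv().apply(np.array(pos)-p)*1000;t=(R0.inv()*Rt).as_rotvec()
    print("turn",t.round(3),"shift",s.round(1),"rows need",max(np.linalg.norm(s)/41.7,np.degrees(np.linalg.norm(t))/7.16).round(1),"t",round(o["time_s"],2),"j",o["joint_pos"].round(2))
    return t,s
E
python3 - <<'E'
from h import *
rel([.35,-.1,.38],Rd(-.6));rel([.518,.3205,.36],Rd(.132))
E
```

```text
turn [-0.001 -0.001 -0.737] shift [ 317.3 -346.6 -148.7] rows need 11.8 t 0.1 j [-1.56  0.31  1.5   0.    1.33 -0.22]
turn [-1.000e-03 -1.000e-03 -1.469e+00] shift [ 578.1 -716.7 -128.3] rows need 22.3 t 0.1 j [-1.56  0.31  1.5   0.    1.33 -0.22]
```

Request:
send_rows(series=[0,0,0,20,-20,-120,60,0,0,-0.3,130,-142,-149,60,0,0,-0.4,165,-180,-149,60,0,0,-0.5,190,-205,-149,60,0,0,-0.6,210,-230,-149,60])

```text
time_s: 0.52
eef_pos: [0.2014, -0.3672, 0.3366]
orientation: [2.929, 1.135, 0.0]
contact_force: [0.7, -0.2, 0.9]
gripper_width: 0.604
```

```bash
python3 - <<'E'
from h import *
print(cur()[0]);rel([.518,.3205,.36],Rd(.132))
E
```

```text
[ 0.20142099 -0.36717974  0.33655372]
turn [ 0.     0.    -0.964] shift [ 697.2 -295.   -23.6] rows need 18.2 t 0.52 j [-1.35  0.01  1.58  0.    1.55 -0.52]
```

Request:
send_rows(series=[0,0,-0.2,250,-90,-24,60,0,0,-0.4,300,-120,-24,60,0,0,-0.6,400,-170,-24,60,0,0,-0.8,500,-210,-24,60,0,0,-0.96,697,-295,-24,60])

```text
time_s: 0.93
eef_pos: [0.291, -0.1793, 0.3472]
orientation: [2.438, 1.98, 0.0]
contact_force: [1.2, -1.0, 0.5]
gripper_width: 0.599
```

```bash
python3 - <<'E'
from h import *
print(cur()[0]);rel([.518,.3205,.36],Rd(.132))
E
```

```text
[ 0.29104317 -0.17929851  0.34718515]
turn [ 0.     0.    -0.339] shift [535.7 119.6 -12.9] rows need 13.2 t 0.93 j [-0.9  -0.18  1.73  0.    1.59 -0.69]
```

Request:
send_rows(series=[0,0,-0.1,200,44,-13,60,0,0,-0.2,300,66,-13,60,0,0,-0.3,400,90,-13,60,0,0,-0.339,500,110,-13,60,0,0,-0.339,536,120,-13,60])

```text
time_s: 1.35
eef_pos: [0.378, 0.0102, 0.3542]
orientation: [2.073, 2.36, 0.0]
contact_force: [1.4, -0.5, 0.4]
gripper_width: 0.602
```

```bash
python3 - <<'E'
from h import *
print(cur()[0]);rel([.518,.3205,.36],Rd(.132))
E
```

```text
[0.37797436 0.01021238 0.35416049]
turn [ 0.     0.    -0.003] shift [289.6 178.9  -5.8] rows need 8.2 t 1.35 j [-0.29 -0.09  1.63 -0.    1.6  -0.42]
```

Request:
send_rows(series=[0,0,0,290,179,-6,60,0,0,0,290,179,-6,60,0,0,0,290,179,-6,60,0,0,0,290,179,-6,60,0,0,0,290,179,-6,60])

```text
time_s: 1.77
eef_pos: [0.4641, 0.2, 0.3575]
orientation: [-2.075, -2.358, 0.001]
contact_force: [1.0, -1.7, 1.1]
gripper_width: 0.597
```

```bash
python3 - <<'E'
from h import *
print(cur()[0]);rel([.518,.3205,.36],Rd(.132))
E
```

```text
[0.46408162 0.19997291 0.35745329]
turn [-0.     0.    -0.004] shift [112.7  68.8  -2.6] rows need 3.2 t 1.77 j [ 0.17  0.21  1.3  -0.    1.63  0.05]
```

Request:
send_rows(series=[0,0,0,113,69,-3,60,0,0,0,113,69,-3,60,0,0,0,113,69,-3,60,0,0,0,113,69,-3,60,0,0,0,113,69,-3,60])

```text
time_s: 2.18
eef_pos: [0.5183, 0.3202, 0.3587]
orientation: [-2.072, -2.359, 0.004]
contact_force: [0.6, -1.0, 0.3]
gripper_width: 0.599
```

```bash
python3 - <<'E'
from h import *
print(cur()[0]);rel([.518,.3205,.238],Rd(.132))
S=r.grab_frame("side");T=r.grab_frame("top")
B=np.hstack([cv2.resize(S[50:250,180:380],(400,400)),cv2.resize(T[110:260,60:210],(400,400))]);cv2.imwrite("pics/a1.png",B)
E
```

```text
[0.518273   0.32024856 0.35867969]
turn [-0.003  0.001 -0.002] shift [4.000e-01 1.000e-01 1.207e+02] rows need 2.9 t 2.18 j [0.36 0.47 0.94 0.   1.73 0.23]
```

View pics/a1.png

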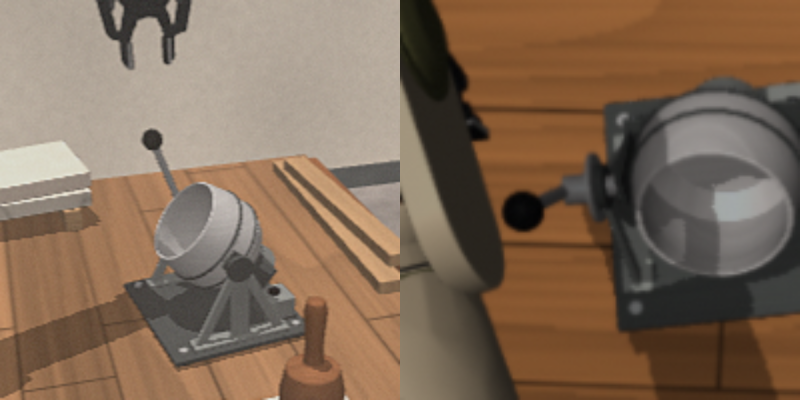

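The side view shows the open fingers above the knob. In the top view the offset of the gripper is parallax. Descending around the ball.

Request:
send_rows(series=[0,0,0,0,0,35,60,0,0,0,0,0,70,60,0,0,0,0,0,95,60,0,0,0,0,0,112,60,0,0,0,0,0,121,60])

```text
time_s: 2.7
eef_pos: [0.5171, 0.3166, 0.2383]
orientation: [-2.077, -2.355, 0.004]
contact_force: [0.2, -0.1, 0.2]
gripper_width: 0.602
```

```bash
python3 - <<'E'
from h import *
print(r.observe()["contact_force"]);rel([.6272,.336,.238],Rd(.132))
S=r.grab_frame("side");T=r.grab_frame("top")
B=np.hstack([cv2.resize(S[70:170,200:300],(400,400)),cv2.resize(T[110:260,60:210],(400,400))]);cv2.imwrite("pics/a2.png",B)
E
```

```text
[ 0.18751773 -0.06697938  0.18883915]
turn [-0.002  0.001 -0.007] shift [  5.5 111.6   0. ] rows need 2.7 t 2.7 j [ 0.36  0.49  1.22 -0.    1.43  0.23]
```

View pics/a2.png

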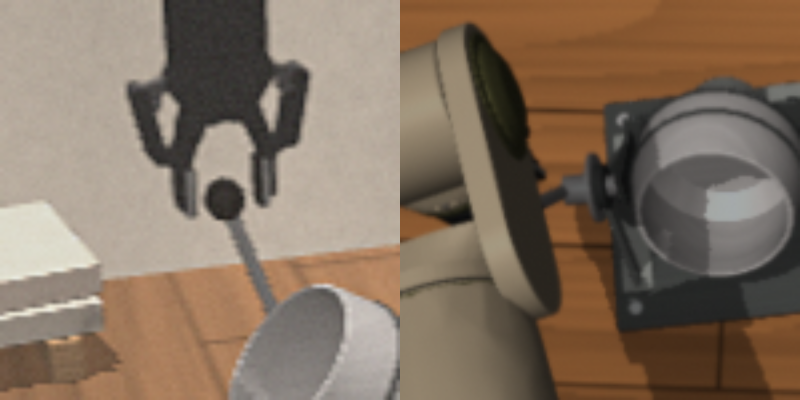

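The ball sits between the fingers, nearer the left one. I'll lower 6 mm and push toward tumbler +x.

Request:
send_rows(series=[0,0,0,2,0,6,60,0,0,0,4,12,6,60,0,0,0,5,24,6,60,0,0,0,5,38,6,60,0,0,0,5,52,6,60])

```text
time_s: 3.22
eef_pos: [0.5691, 0.3303, 0.236]
orientation: [2.075, 2.358, 0.002]
contact_force: [-5.0, -1.0, 3.3]
gripper_width: 0.599
```

```bash
python3 - <<'E'
from h import *
print(r.observe()["contact_force"]);rel([.6272,.336,.232],Rd(.132))
S=r.grab_frame("side")
cv2.imwrite("pics/a3.png",cv2.resize(S[70:220,200:350],(600,600)))
E
```

```text
[-5.04868119 -0.98607358  3.33308848]
turn [ 0.001 -0.001 -0.005] shift [-1.7 58.4  4. ] rows need 1.4 t 3.22 j [0.35 0.62 1.03 0.   1.5  0.22]
```

View pics/a3.png

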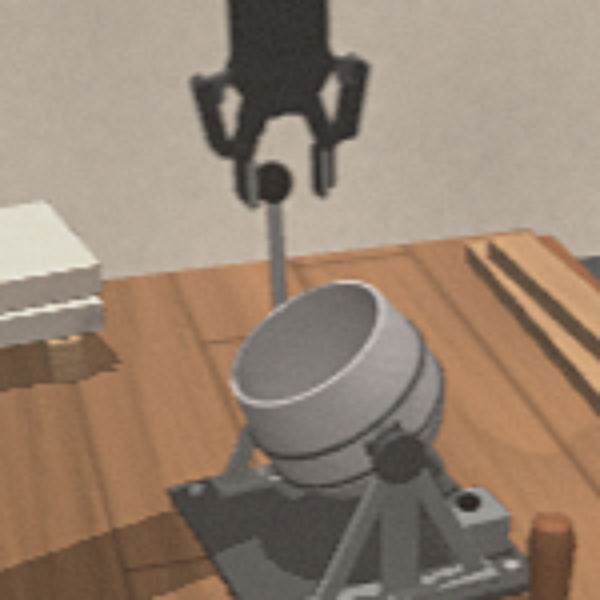

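The left finger at crop (250,185) is pushing the ball, and the drum is rising. Force is about 5 N, as expected. Continuing.

Request:
send_rows(series=[0,0,0,-1,12,4,60,0,0,0,-2,25,4,60,0,0,0,-2,39,4,60,0,0,0,-2,52,4,60,0,0,0,-2,58,4,60])

```text
time_s: 3.68
eef_pos: [0.6264, 0.3353, 0.2289]
orientation: [-2.074, -2.356, 0.005]
contact_force: [-7.4, -0.9, -6.2]
gripper_width: 0.598
```

```bash
python3 - <<'E'
from h import *
print(r.observe()["contact_force"]);rel([.6272,.336,.232],Rd(.132))
S=r.grab_frame("side");T=r.grab_frame("top")
cv2.imwrite("pics/s4.png",S);cv2.imwrite("pics/t4.png",T)
cv2.imwrite("pics/a4.png",np.hstack([cv2.resize(S[70:220,200:350],(400,400)),cv2.resize(T[110:260,60:210],(400,400))]))
E
```

```text
[-7.41456182 -0.85461927 -6.16030771]
turn [-0.004  0.    -0.005] shift [ 0.6  0.9 -3.1] rows need 0.1 t 3.68 j [0.33 0.76 0.79 0.   1.59 0.2 ]
```

View pics/a4.png

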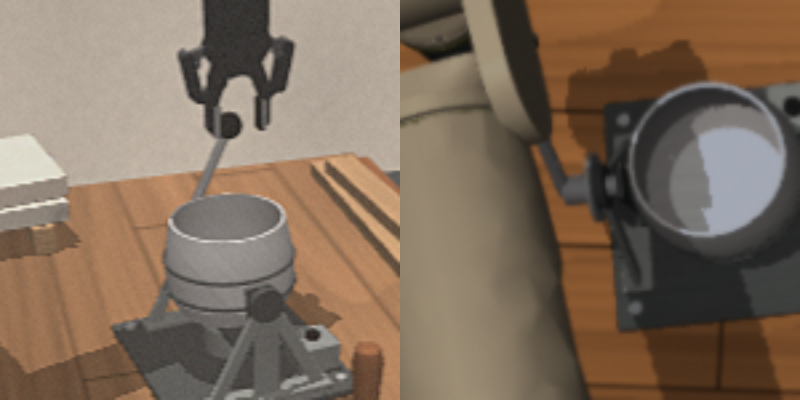

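The drum looks level. I'll back off 8 mm, lift clear and measure the knob.

Request:
send_rows(series=[0,0,0,0,-9,0,60,0,0,0,0,-9,-20,60,0,0,0,0,-9,-60,60,0,0,0,0,-9,-100,60,0,0,0,0,-9,-130,60])

```text
time_s: 4.2
eef_pos: [0.617, 0.334, 0.3653]
orientation: [2.074, 2.355, 0.009]
contact_force: [0.8, 0.3, -0.3]
gripper_width: 0.597
```

```bash
python3 - <<'E'
from h import *
p,R0,o=cur();print(p,o["joint_pos"].round(2))
S=r.grab_frame("side");T=r.grab_frame("top")
cv2.imwrite("pics/s5.png",S);cv2.imwrite("pics/t5.png",T)
cv2.imwrite("pics/a5.png",np.hstack([cv2.resize(S[70:220,200:350],(400,400)),cv2.resize(T[110:260,60:210],(400,400))]))
E
```

```text
[0.61702504 0.3339791  0.36530961] [ 0.33  0.77  0.45 -0.    1.92  0.2 ]
```

View pics/a5.png

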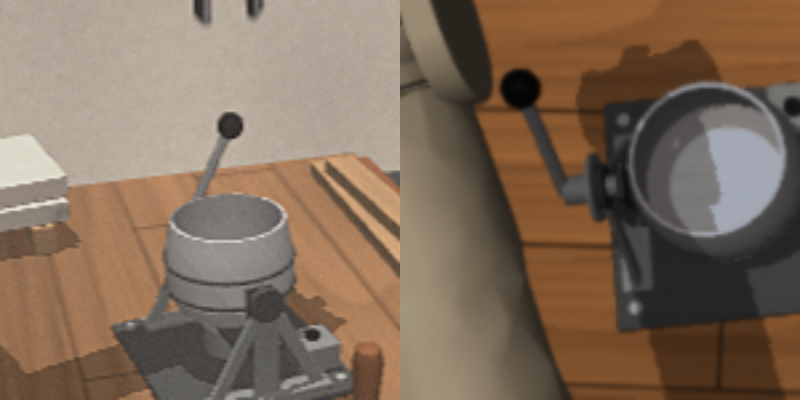

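```bash
python3 - <<'E'
from h import *
k,e=tri((286.25,116.7),(105.3,143.3));q=R.from_euler('z',-.132).apply(k-[.576,.194,0])
print(k,e,q,"r",np.hypot(q[0],q[2]-.13),"tilt",.5-np.arctan2(q[0],q[2]-.13))
for n,p in (("top",(175.4,169.9)),("side",(200+227*.375,70+221*.375))):
  print(n,onz(n,p,.19))
e=[onz("top",p,.19) for p in [(60+229*.375,170),(60+387*.375,170),(175.4,110+83*.375),(175.4,110+238*.375)]]
print(np.linalg.norm(e[0]-e[1]),np.linalg.norm(e[2]-e[3]))
E
```

```text
[0.61704041 0.33370507 0.24300419] 0.004052424511441567 [0.05907095 0.13308811 0.24300419] r 0.12751205928606357 tilt 0.018332301928187245
top [0.57420403 0.19298076 0.19      ]
side [0.57540555 0.18452728 0.19      ]
0.12864171427364948 0.1285957190822703
```

Tilt is about 0.02 rad, so the drum is upright. Its mouth is at about (0.575, 0.193, 0.19). For pouring I want a horizontal side grasp, so I'll fit a rough arm model from the poses seen so far to plan it.

```bash
python3 - <<'E'
from h import *
from scipy.optimize import least_squares
o=r.observe();print(o["joint_pos"],o["eef_pos"],o["effort"])
D=[([-1.56039,.31342,1.49845,1.33095],(.12161,-.51046,.23075)),
(list(o["joint_pos"][[0,1,2,4]]),o["eef_pos"]),
([-1.35,.01,1.58,1.55],(.20142,-.36718,.33655)),([-.9,-.18,1.73,1.59],(.29104,-.1793,.34719)),([-.29,-.09,1.63,1.6],(.37797,.01021,.35416)),
([.17,.21,1.3,1.63],(.46408,.19997,.35745)),([.36,.47,.94,1.73],(.51827,.32025,.35868)),([.36,.49,1.22,1.43],(.5171,.3166,.2383)),([.35,.62,1.03,1.5],(.5691,.3303,.236)),([.33,.76,.79,1.59],(.6264,.3353,.2289))]
def f(p):
    L1,L2,hz,r0,d,e=p;out=[]
    for j,x in D:
        a=j[1];b=j[1]+j[2]
        rr=r0+L1*np.sin(a)+L2*np.sin(b)+e*np.cos(b);z=hz+L1*np.cos(a)+L2*np.cos(b)-e*np.sin(b)
        c,s=np.cos(j[0]),np.sin(j[0])
        out+= [ (rr*c-d*s-x[0]), (rr*s+d*c-x[1]), z-x[2]]
    return np.array(out)
s=least_squares(f,[.4,.4,0,0,.1,0]);print(s.x.round(4),(s.fun.reshape(-1,3)*1000).round(1))
E
```

```text
[ 3.29617391e-01  7.65162806e-01  4.41253340e-01 -2.27037345e-04
  1.92082822e+00  2.02666277e-01] [0.6180379  0.33428872 0.36780923] [-5.80740497e-01 -5.81357932e+01 -2.77396166e+01 -1.00950996e-02
  8.68465137e-01 -2.39256733e-03]
[ 0.4382  0.3935 -0.0486  0.0049  0.1162  0.0451] [[-0.1  0.3 -0.2]
 [-0.7 -0.3 -2.2]
 [-0.   0.5  0.4]
 [-0.6  0.2 -1.6]
 [ 0.5 -1.8  0.7]
 [ 1.  -2.2  1.4]
 [ 1.4 -0.5  1.9]
 [-1.6  1.6  0.5]
 [-0.   1.2 -4. ]
 [-0.7  1.9  3.2]]
```

```bash
python3 - <<'E'
from h import *
rel([.42,-.12,.42],Rd(-.2))
E
```

```text
turn [ 0.014 -0.005  0.327] shift [-425.4 -253.2  -56.9] rows need 12.0 t 4.3 j [ 0.33  0.77  0.44 -0.    1.92  0.2 ]
```

Request:
send_rows(series=[0,0,0.1,-85,-50,-57,100,0,0,0.2,-170,-100,-57,100,0,0,0.327,-250,-150,-57,100,0,0,0.327,-330,-200,-57,100,0,0,0.327,-425,-253,-57,100])

```text
time_s: 4.72
eef_pos: [0.5355, 0.1484, 0.4015]
orientation: [2.431, 1.987, 0.004]
contact_force: [0.6, -0.9, 0.5]
gripper_width: 1.001
```

```bash
python3 - <<'E'
from h import *
rel([.42,-.12,.42],Rd(-.2))
E
```

```text
turn [ 0.003 -0.001 -0.   ] shift [-286.   -59.7  -18.8] rows need 7.0 t 4.72 j [ 0.06  0.34  1.03 -0.    1.77  0.26]
```

Request:
send_rows(series=[0,0,0,-286,-60,-19,100,0,0,0,-286,-60,-19,100,0,0,0,-286,-60,-19,100,0,0,0,-286,-60,-19,100,0,0,0,-286,-60,-19,100])

```text
time_s: 5.13
eef_pos: [0.4533, -0.0423, 0.4147]
orientation: [2.43, 1.987, 0.002]
contact_force: [0.7, -0.0, 0.4]
gripper_width: 1.002
```

Request:
send_rows(series=[0,0,0,-85,-18,-5,100,0,0,0,-85,-18,-5,100,0,-0.12,0,-85,-18,-5,100,0,-0.24,0,-85,-18,-5,100,0,-0.35,0,-85,-18,-5,100])

```text
time_s: 5.55
eef_pos: [0.4195, -0.1227, 0.4203]
orientation: [2.239, 1.822, -0.399]
contact_force: [0.4, -0.0, -0.1]
gripper_width: 1.003
```

```bash
python3 - <<'E'
from h import *
p,R0,o=cur();print(p,R0.as_matrix().round(3),o["joint_pos"].round(4),o["qvel"].round(3),o["time_s"])
E
```

```text
[ 0.41949151 -0.12273309  0.42027698] [[ 0.191  0.979 -0.067]
 [ 0.917 -0.203 -0.343]
 [-0.349  0.004 -0.937]] [-0.3494  0.053   1.37   -0.3532  1.6547 -0.1859] [ 0.801  0.064  0.198 -1.322 -0.29   0.655] 5.55
```

```bash
cat > fk.py <<'E'
import numpy as np, json
from scipy.spatial.transform import Rotation as R
def fk(q,p):
    L1,L2,h,r0,d1,e,Lt,d2,ew=p
    Rz=lambda a:R.from_euler('z',a);Ry=lambda a:R.from_euler('y',a)
    A=Rz(q[0]);t=A.apply([r0,d1,h]);A=A*Ry(q[1]);t=t+A.apply([0,0,L1]);A=A*Ry(q[2]);t=t+A.apply([e,0,L2])
    A=A*Rz(q[3]);A=A*Ry(q[4]);t=t+A.apply([ew,d2,0]);A=A*Rz(q[5]);t=t+A.apply([0,0,Lt]);A=A*Rz(np.pi/2)
    return t,A
E
python3 - <<'E'
from h import *
from fk import fk
p0=[.4382,.3935,.19,.0049,.1162,.0451,.2386,0,0]
p,R0,o=cur()
for Lt in (.15,.2,.25,.3):
    P=list(p0);P[6]=Lt;P[2]=Lt-.0486
    t,A=fk(o["joint_pos"],P);print(Lt,(t-p).round(4),(A.inv()*R0).magnitude().round(4))
P=list(p0);P[4]=0;P[7]=.1162;t,A=fk(o["joint_pos"],P);print((t-p).round(4))
E
```

```text
Traceback (most recent call last):
AttributeError: 'float' object has no attribute 'round'
```

```bash
python3 - <<'E'
from h import *
from fk import fk
p0=[.4382,.3935,.19,.0049,.1162,.0451,.2386,0,0]
p,R0,o=cur()
for Lt in (.15,.2,.25,.3,.4):
    P=list(p0);P[6]=Lt;P[2]=Lt-.0486
    t,A=fk(o["joint_pos"],P);print(Lt,(t-p).round(4),(A.inv()*R0).magnitude())
P=list(p0);P[4]=0;P[7]=.1162;t,A=fk(o["joint_pos"],P);print((t-p).round(4))
E
```

```text
0.15 [ 0.0087  0.0354 -0.0085] 7.5148573369222845e-16
0.2 [ 0.0053  0.0182 -0.0054] 7.5148573369222845e-16
0.25 [ 0.002   0.0011 -0.0023] 7.5148573369222845e-16
0.3 [-0.0013 -0.016   0.0009] 7.5148573369222845e-16
0.4 [-0.008  -0.0503  0.0072] 7.5148573369222845e-16
[ 0.0059 -0.0038 -0.0427]
```

```bash
cat >> fk.py <<'E'
from scipy.optimize import least_squares
P0=[.4382,.3935,.207,.0049,.1162,.0451,.2555,0,0]
LO=np.array([-2.94,-.97,.19,-1.23,.02,-2.88])+.03;HI=np.array([2.94,2.17,2.56,4.37,3.11,2.88])-.03
def ik(pos,Rt,q0,P=P0):
    f=lambda q:(lambda t,A:np.r_[(t-pos)*5,(A.inv()*Rt).as_rotvec()])(*fk(q,P))
    s=least_squares(f,np.clip(q0,LO+1e-3,HI-1e-3),bounds=(LO,HI));return s.x,np.abs(s.fun).max()
def Rp(yaw,pitch,roll=0):
    # tool z at yaw, pitched down; jaws horizontal; roll about tool z
    z=np.array([np.cos(pitch)*np.cos(yaw),np.cos(pitch)*np.sin(yaw),-np.sin(pitch)]);y=np.array([-np.sin(yaw),np.cos(yaw),0])
    return R.from_matrix(np.c_[np.cross(y,z),y,z])*R.from_euler('z',roll)
E
python3 - <<'E'
from h import *
from fk import *
o=r.observe();q=o["joint_pos"]
print("tiles",onz("top",(323,225.5),.068),"jar",onz("top",(383,162.6),.125),"decoys",onz("top",(342,287),.03),onz("top",(427,213),.03))
cup=np.array([.477,-.277,.062])
for yaw in (-.5,-.25,0,.3):
  for flip in (0,np.pi):
    Rt=Rp(yaw,.44,flip);d=Rt.as_matrix()[:,2]
    best=min((ik(cup+.027*d,Rt,q0) for q0 in ([-1,.7,2.3,2.5,1.2,1.5],[-1,.7,2.3,2.5,1.2,-1.5],[-.6,.7,2.3,3.1,1.2,-1.5])),key=lambda a:a[1])
    print(yaw,flip,best[0].round(2),best[1].round(4))
for yaw in (-.2,0.1,.3,.6):
  for pitch in (.0,.25):
    out=[]
    for roll in (0,-2.1,2.1,np.pi,np.pi-2.1,np.pi+2.1):
      Rt=Rp(yaw,pitch,roll);d=Rt.as_matrix()[:,2]
      b=min((ik(np.array([.575,.193,.25])+.027*d,Rt,q0) for q0 in ([0,.7,2.3,2.5,1.2,1.5],[0,.7,2.3,2.5,1.2,-1.5],[0,.7,2.3,3.1,1.2,0])),key=lambda a:a[1])
      out.append((b[0].round(1).tolist(),b[1].round(3)))
    print(yaw,pitch,*out,sep="\n  ")
E
```

```text
tiles [ 0.47870868 -0.13928518  0.068     ] jar [ 0.62209715 -0.27119033  0.125     ] decoys [ 0.33540114 -0.19164081  0.03      ] [ 0.52224661 -0.4040372   0.03      ]
-0.5 0 [-0.89  0.66  2.24  2.7   0.91  1.68] 0.0
-0.5 3.141592653589793 [-0.89  0.66  2.24  2.7   0.91 -1.46] 0.0
-0.25 0 [-1.02  0.67  2.2   2.26  0.95  1.8 ] 0.0
-0.25 3.141592653589793 [-1.02  0.67  2.2   2.26  0.95 -1.34] 0.0
0 0 [-1.1   0.69  2.12  1.87  1.    1.92] 0.0
0 3.141592653589793 [-1.1   0.69  2.12  1.87  1.   -1.22] 0.0
0.3 0 [-1.15  0.73  1.97  1.48  1.12  2.06] 0.0
0.3 3.141592653589793 [-1.15  0.73  1.97  1.48  1.12 -1.08] 0.0
-0.2
  0.0
  ([0.3, 0.5, 2.0, 3.8, 1.0, 1.2], np.float64(0.0))
  ([0.3, 0.5, 2.0, 3.8, 1.0, -0.9], np.float64(0.0))
  ([0.3, 0.5, 2.0, 3.7, 1.1, -2.8], np.float64(0.049))
  ([0.3, 0.5, 2.0, 3.8, 1.0, -1.9], np.float64(0.0))
  ([0.3, 0.5, 2.0, 3.8, 1.0, 2.3], np.float64(0.0))
  ([0.3, 0.5, 2.0, 3.8, 1.0, 0.2], np.float64(0.0))
-0.2
  0.25
  ([0.3, 0.4, 2.0, 4.0, 0.7, 1.0], np.float64(0.0))
  ([0.3, 0.4, 2.0, 4.0, 0.7, -1.1], np.float64(0.0))
  ([0.3, 0.4, 1.9, 4.2, 0.6, 2.8], n
[... 1446 characters left out ...]
 2.7, 0.6, 0.8], np.float64(0.0))
0.6
  0.0
  ([-0.1, 0.4, 2.1, 2.3, 1.1, 2.0], np.float64(0.0))
  ([-0.1, 0.4, 2.1, 2.3, 1.1, -0.1], np.float64(0.0))
  ([-0.1, 0.4, 2.1, 2.3, 1.1, -2.2], np.float64(0.0))
  ([-0.1, 0.4, 2.1, 2.3, 1.1, -1.1], np.float64(0.0))
  ([-0.1, 0.5, 2.1, 2.5, 1.2, 2.8], np.float64(0.085))
  ([-0.1, 0.4, 2.1, 2.3, 1.1, 1.0], np.float64(0.0))
0.6
  0.25
  ([-0.1, 0.3, 2.1, 2.1, 0.8, 2.2], np.float64(0.0))
  ([-0.1, 0.3, 2.1, 2.1, 0.8, 0.1], np.float64(0.0))
  ([-0.1, 0.3, 2.1, 2.1, 0.8, -1.9], np.float64(0.0))
  ([-0.1, 0.3, 2.1, 2.1, 0.8, -0.9], np.float64(0.0))
  ([-0.1, 0.3, 2.0, 1.9, 0.8, -2.8], np.float64(0.048))
  ([-0.1, 0.3, 2.1, 2.1, 0.8, 1.2], np.float64(0.0))
```

```bash
cat > wp.py <<'E'
from h import *
from fk import *
# rows from a list of world poses, relative to current
def rows(poses,g):
    p,R0,o=cur();out=[]
    for (t,A) in poses:
        out.append(np.r_[(R0.inv()*A).as_rotvec().round(2),(R0.inv().apply(t-p)*1000).round(0),g])
    for x in out: print([float(v) for v in x])
def split(q0,q1,n):
    return [fk(q0+(q1-q0)*(i+1)/n,P0) for i in range(n)]
E
python3 - <<'E'
from wp import *
p,R0,o=cur();q=o["joint_pos"]
cup=np.array([.477,-.277,.062]);Rt=Rp(0,.44,np.pi);d=Rt.as_matrix()[:,2]
G=cup+.022*d;pre=G+[-.05,0,.15]
qp,e=ik(pre,Rt,[-1.1,.69,2.12,1.87,1,-1.2]);print(qp.round(3),e,pre)
n=26
for i,(t,A) in enumerate(split(q,qp,n)):
    if i%3==2 or i==n-1: print(i,t.round(3),A.as_matrix()[:,2].round(2))
m=[ (a[1].inv()*b[1]).magnitude() for a,b in zip(split(q,qp,n)[:-1],split(q,qp,n)[1:])];print(max(m))
rows(split(q,qp,n)[:5],100)
E
```

```text
[-1.246  0.223  2.186  1.489  1.036 -0.743] 1.4233886291847853e-09 [ 0.44690454 -0.277       0.20262933]
2 [ 0.428 -0.119  0.359] [-0.04 -0.14 -0.99]
5 [ 0.435 -0.112  0.312] [ 0.02  0.07 -1.  ]
8 [ 0.444 -0.108  0.277] [ 0.13  0.25 -0.96]
11 [ 0.456 -0.11   0.254] [ 0.27  0.39 -0.88]
14 [ 0.468 -0.124  0.24 ] [ 0.44  0.45 -0.78]
17 [ 0.477 -0.152  0.23 ] [ 0.62  0.42 -0.66]
20 [ 0.477 -0.192  0.222] [ 0.77  0.32 -0.55]
23 [ 0.465 -0.242  0.212] [ 0.87  0.14 -0.46]
25 [ 0.447 -0.277  0.203] [ 0.9  -0.   -0.43]
0.09794154631596474
[0.01, 0.07, -0.01, 9.0, 4.0, 21.0, 100.0]
[0.02, 0.14, -0.01, 18.0, 6.0, 39.0, 100.0]
[0.02, 0.21, -0.0, 26.0, 7.0, 55.0, 100.0]
[0.02, 0.29, 0.01, 35.0, 9.0, 70.0, 100.0]
[0.02, 0.36, 0.02, 43.0, 11.0, 84.0, 100.0]
```

Request:
send_rows(series=[0.01,0.07,-0.01,9,4,21,100,0.02,0.14,-0.01,18,6,39,100,0.02,0.21,0,26,7,55,100,0.02,0.29,0.01,35,9,70,100,0.02,0.36,0.02,43,11,84,100])

```text
time_s: 5.97
eef_pos: [0.4333, -0.1112, 0.3251]
orientation: [-2.441, -1.948, -0.002]
contact_force: [0.4, 0.2, -0.1]
gripper_width: 0.997
```

```bash
cat > nx.py <<'E'
from wp import *
import sys
p,R0,o=cur();q=o["joint_pos"];t,A=fk(q,P0);print("fk err mm",((t-p)*1000).round(1),"q",q.round(2),"t",o["time_s"])
qp=np.array([-1.246,.223,2.186,1.489,1.036,-.743]);n=int(sys.argv[1]);rows(split(q,qp,n)[:5],100)
E
python3 nx.py 20
```

```text
fk err mm [ 0.4 -0.4 -1.1] q [-0.52  0.09  1.53  0.01  1.54 -0.3 ] t 5.9667
[-0.01, 0.08, 0.02, 2.0, 3.0, 16.0, 100.0]
[-0.03, 0.15, 0.04, 5.0, 5.0, 29.0, 100.0]
[-0.04, 0.22, 0.07, 7.0, 8.0, 41.0, 100.0]
[-0.07, 0.29, 0.1, 8.0, 12.0, 51.0, 100.0]
[-0.09, 0.36, 0.14, 8.0, 16.0, 60.0, 100.0]
```

Request:
send_rows(series=[-0.01,0.08,0.02,2,3,16,100,-0.03,0.15,0.04,5,5,29,100,-0.04,0.22,0.07,7,8,41,100,-0.07,0.29,0.1,8,12,51,100,-0.09,0.36,0.14,8,16,60,100])

```text
time_s: 6.38
eef_pos: [0.45, -0.1063, 0.2652]
orientation: [-2.417, -1.655, -0.5]
contact_force: [1.0, 0.4, 0.2]
gripper_width: 0.998
```

```bash
python3 nx.py 14
```

```text
fk err mm [-0.4  0.3 -0.1] q [-0.7   0.13  1.69  0.38  1.42 -0.41] t 6.3833
[-0.04, 0.07, 0.04, -3.0, 4.0, 8.0, 100.0]
[-0.08, 0.14, 0.09, -6.0, 9.0, 14.0, 100.0]
[-0.12, 0.21, 0.14, -11.0, 15.0, 19.0, 100.0]
[-0.17, 0.27, 0.19, -17.0, 21.0, 22.0, 100.0]
[-0.22, 0.32, 0.25, -24.0, 28.0, 23.0, 100.0]
```

Request:
send_rows(series=[-0.04,0.07,0.04,-3,4,8,100,-0.08,0.14,0.09,-6,9,14,100,-0.12,0.21,0.14,-11,15,19,100,-0.17,0.27,0.19,-17,21,22,100,-0.22,0.32,0.25,-24,28,23,100])

```text
time_s: 6.8
eef_pos: [0.472, -0.1306, 0.2362]
orientation: [-2.482, -1.201, -1.007]
contact_force: [0.2, 0.4, -0.4]
gripper_width: 1.003
```

```bash
python3 nx.py 10
```

```text
fk err mm [-0.9  1.2  1.1] q [-0.89  0.16  1.87  0.77  1.28 -0.51] t 6.8
[-0.05, 0.05, 0.05, -5.0, 7.0, -1.0, 100.0]
[-0.11, 0.1, 0.1, -13.0, 15.0, -2.0, 100.0]
[-0.17, 0.14, 0.16, -21.0, 24.0, -5.0, 100.0]
[-0.23, 0.18, 0.22, -31.0, 33.0, -9.0, 100.0]
[-0.29, 0.21, 0.27, -43.0, 42.0, -14.0, 100.0]
```

Request:
send_rows(series=[-0.05,0.05,0.05,-5,7,-1,100,-0.11,0.1,0.1,-13,15,-2,100,-0.17,0.14,0.16,-21,24,-5,100,-0.23,0.18,0.22,-31,33,-9,100,-0.29,0.21,0.27,-43,42,-14,100])

```text
time_s: 7.22
eef_pos: [0.4782, -0.1907, 0.2231]
orientation: [-2.574, -0.676, -1.4]
contact_force: [0.3, -0.4, 0.7]
gripper_width: 1.0
```

```bash
python3 nx.py 5
```

```text
fk err mm [-0.9  1.8  2.4] q [-1.07  0.18  2.02  1.12  1.16 -0.62] t 7.2167
[-0.07, 0.03, 0.06, -7.0, 11.0, -6.0, 100.0]
[-0.14, 0.06, 0.12, -18.0, 24.0, -13.0, 100.0]
[-0.21, 0.09, 0.18, -30.0, 37.0, -21.0, 100.0]
[-0.28, 0.11, 0.25, -44.0, 50.0, -30.0, 100.0]
[-0.36, 0.13, 0.31, -59.0, 61.0, -40.0, 100.0]
```

Request:
send_rows(series=[-0.07,0.03,0.06,-7,11,-6,100,-0.14,0.06,0.12,-18,24,-13,100,-0.21,0.09,0.18,-30,37,-21,100,-0.28,0.11,0.25,-44,50,-30,100,-0.36,0.13,0.31,-59,61,-40,100])

```text
time_s: 7.63
eef_pos: [0.4473, -0.2776, 0.2026]
orientation: [2.652, -0.002, 1.677]
contact_force: [0.7, -0.3, -0.4]
gripper_width: 1.001
```

```bash
python3 - <<'E'
from wp import *
p,R0,o=cur();print(p,R0.as_matrix().round(2),o["joint_pos"].round(2))
cup=np.array([.477,-.277,.062]);Rt=Rp(0,.44,np.pi);G=cup+.022*Rt.as_matrix()[:,2]
rel(G+[-.05,0,.15],Rt);rel(G,Rt)
S=r.grab_frame("side");T=r.grab_frame("top");cv2.imwrite("pics/s6.png",S)
cv2.imwrite("pics/a6.png",np.hstack([S[100:400,180:460],T[100:400,230:510]]))
E
```

```text
[ 0.4472949  -0.2775669   0.20262185] [[ 0.43 -0.    0.9 ]
 [ 0.   -1.   -0.  ]
 [ 0.9   0.   -0.43]] [-1.24  0.21  2.19  1.48  1.03 -0.73]
turn [0.004 0.003 0.001] shift [-0.2 -0.6 -0.4] rows need 0.0 t 7.63 j [-1.24  0.21  2.19  1.48  1.03 -0.73]
turn [0.004 0.003 0.001] shift [-114.2   -1.   109.1] rows need 3.8 t 7.63 j [-1.24  0.21  2.19  1.48  1.03 -0.73]
```

View pics/a6.png

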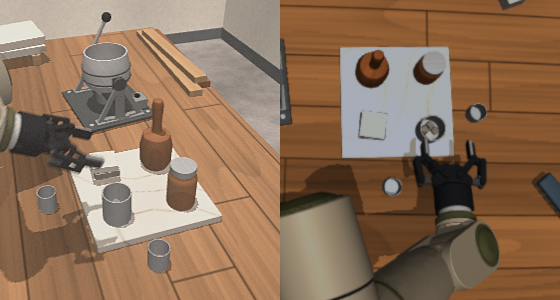

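```bash
python3 - <<'E'
from wp import *
p,R0,o=cur();M=R0.as_matrix()
pts=[p,p-.019*M[:,2],p-.013*M[:,2]+.0425*M[:,1],p-.013*M[:,2]-.0425*M[:,1],[.4765,-.277,.09]]
T=r.grab_frame("top");x0,y0=340,170;B=cv2.resize(T[170:320,340:490],(600,600),interpolation=cv2.INTER_CUBIC)
for a in proj("top",pts): cv2.circle(B,tuple(((a+.5-[x0,y0])*4).astype(int)),4,(0,0,255),1)
S=r.grab_frame("side");C=cv2.resize(S[220:345,200:325],(600,600),interpolation=cv2.INTER_CUBIC)
for a in proj("side",pts): cv2.circle(C,tuple(((a+.5-[200,220])*4.8).astype(int)),4,(0,0,255),1)
cv2.imwrite("pics/a7.png",cv2.resize(np.hstack([B,C]),(800,400)))
E
```

```text
(no output)
```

View pics/a7.png

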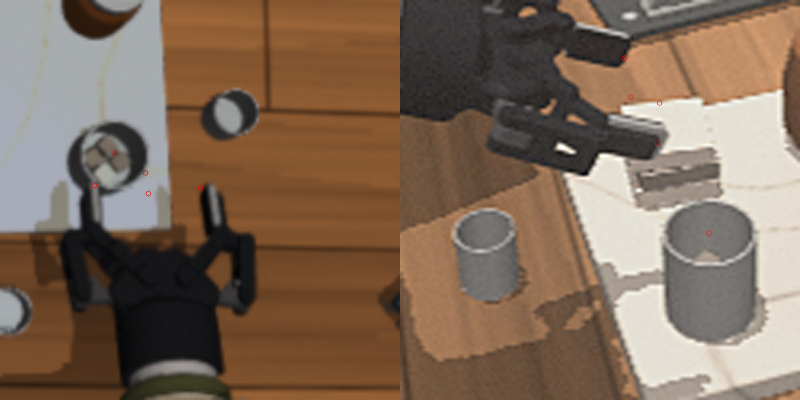

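The projected TCP and tip marks lie on the fingers in both views, and the cup-centre mark is on the rim's middle. Lowering onto the cup.

Request:
send_rows(series=[0,0,0,-25,-1,25,100,0,0,0,-50,-1,50,100,0,0,0,-75,-1,74,100,0,0,0,-98,-1,95,100,0,0,0,-114,-1,112,100])

```text
time_s: 8.25
eef_pos: [0.5015, -0.2746, 0.0498]
orientation: [-2.654, -0.01, -1.677]
contact_force: [0.4, 0.8, 0.4]
gripper_width: 0.999
```

```bash
python3 - <<'E'
from wp import *
p,R0,o=cur();M=R0.as_matrix();print(p,o["contact_force"],o["joint_pos"].round(2))
print("grasp pt",p-.026*M[:,2])
T=r.grab_frame("top");B=cv2.resize(T[170:320,340:490],(400,400),interpolation=cv2.INTER_CUBIC)
S=r.grab_frame("side");C=cv2.resize(S[220:345,225:350],(400,400),interpolation=cv2.INTER_CUBIC)
cv2.imwrite("pics/a8.png",np.hstack([B,C]))
E
```

```text
[ 0.50150647 -0.2745601   0.04978213] [0.35257478 0.82340761 0.42868035] [-1.1   0.67  2.13  1.86  1.   -1.21]
grasp pt [ 0.4780248  -0.2746873   0.06094434]
```

View pics/a8.png

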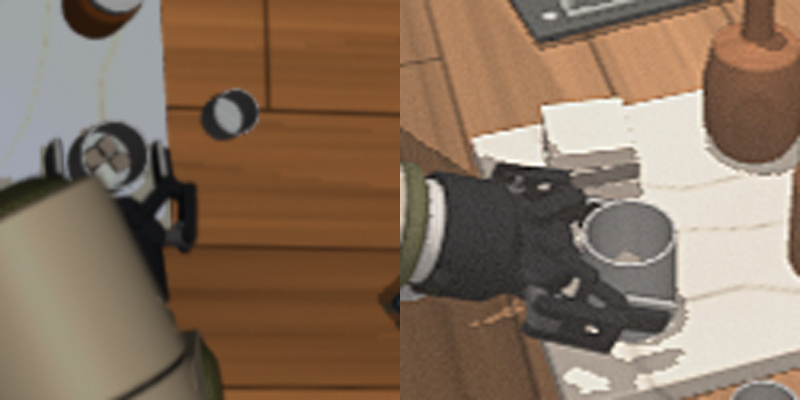

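The fingers straddle the cup with clearance on both sides and the rim free above them. Closing.

Request:
send_rows(series=[0,0,0,0,2,0,85,0,0,0,0,2,0,60,0,0,0,0,2,0,60,0,0,0,0,2,0,60,0,0,0,0,2,0,60], force=40)

```text
time_s: 8.77
eef_pos: [0.5008, -0.2783, 0.0536]
orientation: [2.651, 0.007, 1.683]
contact_force: [-3.3, 1.5, 8.5]
gripper_width: 0.722
```

```bash
python3 - <<'E'
from wp import *
p,R0,o=cur();print(p,o["contact_force"],o["gripper_width"])
T=r.grab_frame("top");B=cv2.resize(T[170:320,340:490],(400,400),interpolation=cv2.INTER_CUBIC)
S=r.grab_frame("side");C=cv2.resize(S[220:345,225:350],(400,400),interpolation=cv2.INTER_CUBIC)
cv2.imwrite("pics/a9.png",np.hstack([B,C]))
E
```

```text
[ 0.50077241 -0.27830349  0.05362298] [-3.32656372  1.47506333  8.47830702] 0.7223644627879473
```

View pics/a9.png

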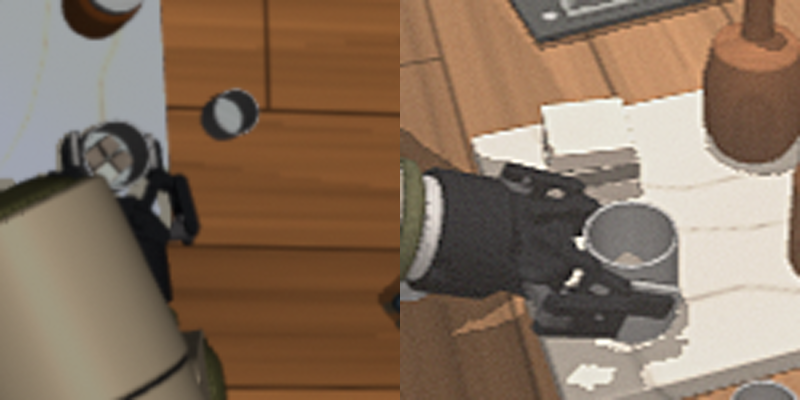

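The cup is held, with a width of 0.722 that corresponds to 61 mm. The 8 N upward reads as light pad contact with the slab. Lifting straight up.

Request:
send_rows(series=[0,0,0,10,0,-5,60,0,0,0,40,0,-19,60,0,0,0,78,0,-37,60,0,0,0,115,0,-55,60,0,0,0,152,0,-73,60])

```text
time_s: 9.28
eef_pos: [0.4989, -0.2771, 0.2222]
orientation: [2.655, 0.004, 1.677]
contact_force: [1.2, -1.1, -3.1]
gripper_width: 0.724
```

```bash
cat > pour.py <<'E'
from wp import *
DM=np.array([.575,.193,.19])
def pose(yaw,pitch,phi,grasp):
    Rt=Rp(yaw,pitch,np.pi+phi);return np.array(grasp)+.026*Rt.as_matrix()[:,2],Rt
CT=Rp(0,.44,np.pi).inv().apply([0,0,1])
def info():
    p,R0,o=cur();c=R0.apply(CT);g=p-.026*R0.as_matrix()[:,2]
    print("grasp",g.round(4),"cup tilt deg",np.degrees(np.arccos(c[2])).round(1),"q",o["joint_pos"].round(2),"w",round(o["gripper_width"],3),"F",o["contact_force"].round(1),"t",round(o["time_s"],2))
    return g,c,o
E
python3 - <<'E'
from pour import *
g,c,o=info()
S=r.grab_frame("side");T=r.grab_frame("top");cv2.imwrite("pics/a10.png",np.hstack([cv2.resize(S[150:350,180:380],(400,400)),cv2.resize(T[120:320,300:500],(400,400))]))
yaw=.2;f=np.array([np.cos(yaw),np.sin(yaw),0]);l=np.array([-np.sin(yaw),np.cos(yaw),0])
q=o["joint_pos"]
A=pose(yaw,.44,0,DM+.015*f+.012*l+[0,0,.085]);qa,e=ik(*A,[0,.3,2.1,2.8,.6,-1.3]);print(qa.round(3),e)
for phi in (0.,.6,1.2,1.8,2.5):
    pt=.44-.24*min(phi/1.2,1);qb,e=ik(*pose(yaw,pt,phi,DM+.015*f+.012*l+[0,0,.068]),qa);print(phi,qb.round(2),round(float(e),4))
n=20
for i,(t,B) in enumerate(split(q,qa,n)):
    if i%2: print(i,t.round(3),np.degrees(np.arccos(B.apply(CT)[2])).round(1))
E
```

```text
grasp [ 0.4754 -0.2771  0.2334] cup tilt deg 0.3 q [-1.11  0.23  2.08  1.51  0.94 -0.62] w 0.724 F [ 1.2 -1.1 -3.1] t 9.28
[ 0.128  0.228  1.948  2.762  0.177 -1.227] 1.1645882175281841e-11
0.0 [ 0.13  0.26  1.97  2.84  0.22 -1.31] 0.0
0.6 [ 0.13  0.29  2.02  2.97  0.42 -0.84] 0.0
1.2 [ 0.12  0.33  2.06  3.01  0.62 -0.28] 0.0
1.8 [0.12 0.33 2.06 3.01 0.62 0.32] 0.0
2.5 [0.12 0.33 2.06 3.01 0.62 1.02] 0.0
1 [ 0.536 -0.246  0.239] 3.5
3 [ 0.57  -0.212  0.251] 6.3
5 [ 0.598 -0.172  0.262] 8.3
7 [ 0.621 -0.127  0.27 ] 9.4
9 [ 0.637 -0.078  0.276] 9.7
11 [ 0.647 -0.026  0.278] 9.2
13 [0.65  0.03  0.279] 8.0
15 [0.645 0.089 0.276] 6.0
17 [0.632 0.15  0.271] 3.3
19 [0.61  0.212 0.264] nan<stdin>:11: RuntimeWarning: invalid value encountered in arccos
```

View pics/a10.png

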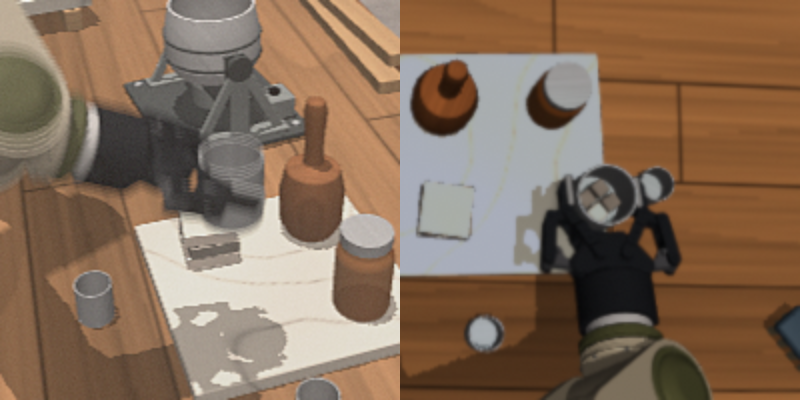

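```bash
python3 - <<'E'
from pour import *
info()
t,B=pose(.1,.32,0,[.48,-.06,.29]);print(ik(t,B,[-.5,.2,2.1,2,.8,-1])[0].round(2));rel(t,B)
t,B=pose(.2,.22,0,[.587,.2077,.285]);print(ik(t,B,[0,.2,2.1,2.8,.6,-1])[0].round(2));rel(t,B)
E
```

```text
grasp [ 0.4766 -0.2785  0.2382] cup tilt deg 0.7 q [-1.11  0.23  2.07  1.52  0.94 -0.62] w 0.726 F [ 0.5 -0.6 -2.8] t 9.38
[-0.74 -0.08  2.32  1.79  0.81 -0.64]
turn [ 0.095  0.118 -0.024] shift [  54.1 -220.3  -19.8] rows need 5.5 t 9.38 j [-1.11  0.23  2.07  1.52  0.94 -0.62]
[ 0.12  0.27  2.03  2.99  0.51 -1.46]
turn [ 0.192  0.218 -0.052] shift [ 100.7 -490.4   77.6] rows need 12.1 t 9.38 j [-1.11  0.23  2.07  1.52  0.94 -0.62]
```

Request:
send_rows(series=[0.01,0.02,0,20,-20,-15,60,0.03,0.04,-0.01,45,-55,-19,60,0.05,0.06,-0.01,54,-95,-20,60,0.07,0.09,-0.02,54,-135,-20,60,0.09,0.11,-0.02,54,-175,-20,60])

```text
time_s: 9.8
eef_pos: [0.5034, -0.1007, 0.2768]
orientation: [-2.504, -0.106, -1.785]
contact_force: [1.1, 1.0, -1.8]
gripper_width: 0.727
```

```bash
python3 - <<'E'
from pour import *
info()
t,B=pose(.2,.22,0,[.587,.2077,.285]);rel(t,B)
E
```

```text
grasp [ 0.4789 -0.1031  0.2853] cup tilt deg 6.2 q [-0.85 -0.04  2.29  1.69  0.89 -0.6 ] w 0.727 F [ 1.1  1.  -1.8] t 9.8
turn [ 0.099  0.111 -0.041] shift [  43.5 -301.9  130.3] rows need 8.0 t 9.8 j [-0.85 -0.04  2.29  1.69  0.89 -0.6 ]
```

Request:
send_rows(series=[0.01,0.01,0,5,-35,14,60,0.02,0.02,-0.01,10,-70,28,60,0.03,0.035,-0.01,15,-105,43,60,0.045,0.05,-0.02,20,-140,58,60,0.06,0.065,-0.02,26,-175,74,60])

```text
time_s: 10.22
eef_pos: [0.5652, 0.0811, 0.2788]
orientation: [-2.413, -0.179, -1.836]
contact_force: [1.8, -1.7, -1.4]
gripper_width: 0.724
```

```bash
python3 - <<'E'
from pour import *
info()
t,B=pose(.2,.22,0,[.587,.2077,.285]);rel(t,B)
E
```

```text
grasp [0.5405 0.0771 0.2857] cup tilt deg 9.8 q [-0.24  0.07  2.22  2.38  0.57 -0.99] w 0.724 F [ 1.8 -1.7 -1.4] t 10.22
turn [ 0.039  0.049 -0.022] shift [  16.8 -122.7   64.5] rows need 3.3 t 10.22 j [-0.24  0.07  2.22  2.38  0.57 -0.99]
```

Request:
send_rows(series=[0.01,0.01,0,4,-31,16,60,0.02,0.025,-0.01,9,-62,32,60,0.03,0.04,-0.02,13,-93,48,60,0.04,0.05,-0.02,16,-118,62,60,0.04,0.05,-0.02,17,-123,65,60])

```text
time_s: 10.63
eef_pos: [0.6129, 0.2145, 0.279]
orientation: [-2.343, -0.239, -1.878]
contact_force: [-1.1, -0.8, -3.3]
gripper_width: 0.724
```

```bash
python3 - <<'E'
from pour import *
g,c,o=info()
print("rel drum axis",g-DM)
for i,phi in enumerate((.12,.24,.36,.48,.6)):
    rows([pose(.2,.22,phi,[.587,.2077,.285-.004*(i+1)])],60)
S=r.grab_frame("side");T=r.grab_frame("top");cv2.imwrite("pics/a11.png",np.hstack([cv2.resize(S[50:250,180:380],(400,400)),cv2.resize(T[100:300,80:280],(400,400))]))
E
```

```text
grasp [0.588  0.2094 0.2846] cup tilt deg 12.6 q [ 0.13  0.26  2.03  2.98  0.5  -1.45] w 0.724 F [-1.1 -0.8 -3.3] t 10.63
rel drum axis [0.01301028 0.0163678  0.09462541]
[-0.0, -0.0, 0.12, -4.0, 2.0, -1.0, 60.0]
[-0.0, -0.0, 0.24, -8.0, 2.0, 0.0, 60.0]
[-0.0, 0.0, 0.36, -12.0, 2.0, 1.0, 60.0]
[-0.0, 0.0, 0.48, -16.0, 2.0, 2.0, 60.0]
[-0.0, 0.0, 0.6, -19.0, 2.0, 3.0, 60.0]
```

View pics/a11.png

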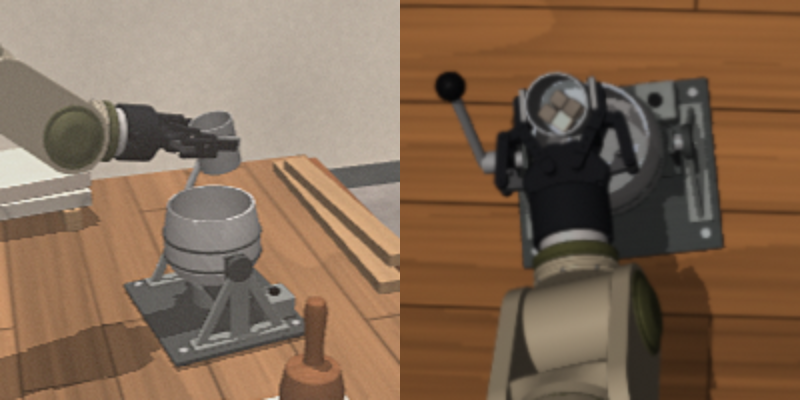

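The cup is held above the drum, and its position over the mouth follows from the TCP. Starting the roll.

Request:
send_rows(series=[0,0,0.12,-4,2,-1,60,0,0,0.24,-8,2,0,60,0,0,0.36,-12,2,1,60,0,0,0.48,-16,2,2,60,0,0,0.6,-20,2,3,60])

```text
time_s: 11.15
eef_pos: [0.6117, 0.2075, 0.2597]
orientation: [-2.084, 0.432, -1.571]
contact_force: [0.6, -1.4, -2.2]
gripper_width: 0.723
```

```bash
python3 - <<'E'
from pour import *
g,c,o=info()
for i,phi in enumerate((.7,.82,.94,1.06,1.18)):
    rows([pose(.2,.21,phi,[.587,.2077,.262-.001*i])],60)
E
```

```text
grasp [0.5868 0.2025 0.2654] cup tilt deg 35.2 q [ 0.11  0.29  2.06  2.98  0.56 -0.85] w 0.723 F [ 0.6 -1.4 -2.2] t 11.15
[0.01, 0.01, 0.09, -5.0, -3.0, 2.0, 60.0]
[0.01, 0.01, 0.21, -6.0, -2.0, 2.0, 60.0]
[0.01, 0.01, 0.33, -7.0, -1.0, 2.0, 60.0]
[0.01, 0.01, 0.45, -8.0, -1.0, 3.0, 60.0]
[0.01, 0.0, 0.57, -8.0, -0.0, 3.0, 60.0]
```

Request:
send_rows(series=[0,0,0.1,-5,-3,2,60,0,0,0.22,-6,-2,2,60,0,0,0.34,-7,-1,2,60,0,0,0.46,-8,-1,3,60,0,0,0.58,-8,0,3,60])

```text
time_s: 11.57
eef_pos: [0.6123, 0.2124, 0.2527]
orientation: [-1.737, 0.936, -1.217]
contact_force: [-0.6, 0.1, -1.0]
gripper_width: 0.725
```

```bash
python3 - <<'E'
from pour import *
g,c,o=info()
for i,phi in enumerate((1.3,1.42,1.54,1.64,1.74)):
    rows([pose(.2,.21,phi,[.587,.2077,.258])],60)
E
```

```text
grasp [0.5874 0.2074 0.2583] cup tilt deg 65.0 q [ 0.12  0.31  2.05  3.01  0.58 -0.29] w 0.725 F [-0.6  0.1 -1. ] t 11.57
[0.01, 0.0, 0.11, -0.0, 0.0, -0.0, 60.0]
[0.01, 0.0, 0.23, -0.0, 0.0, -0.0, 60.0]
[0.01, 0.0, 0.35, -0.0, 0.0, -0.0, 60.0]
[0.01, 0.0, 0.45, -0.0, 0.0, -0.0, 60.0]
[0.01, 0.0, 0.55, -0.0, 0.0, -0.0, 60.0]
```

Request:
send_rows(series=[0,0,0.12,0,0,0,60,0,0,0.24,0,0,0,60,0,0,0.34,0,0,0,60,0,0,0.44,0,0,0,60,0,0,0.54,0,0,0,60])

```text
time_s: 11.98
eef_pos: [0.6123, 0.2122, 0.2528]
orientation: [-1.354, 1.297, -0.859]
contact_force: [0.4, 0.1, -1.4]
gripper_width: 0.725
```

```bash
python3 - <<'E'
from pour import *
info()
S=r.grab_frame("side");T=r.grab_frame("top");cv2.imwrite("pics/a12.png",np.hstack([cv2.resize(S[70:220,210:360],(400,400)),cv2.resize(T[110:260,100:250],(400,400))]))
E
```

```text
grasp [0.5874 0.2072 0.2585] cup tilt deg 92.6 q [0.12 0.31 2.05 3.01 0.58 0.25] w 0.725 F [ 0.4  0.1 -1.4] t 11.98
```

View pics/a12.png

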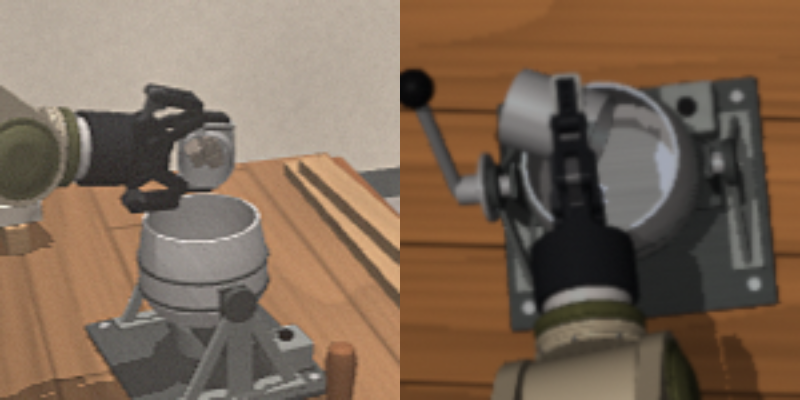

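The cup is at about 93°, mouth to the right over the drum. The stones at side crop (205,155) are still inside. Continuing more slowly.

Request:
send_rows(series=[0,0,0.08,0,0,0,60,0,0,0.16,0,0,0,60,0,0,0.24,0,0,0,60,0,0,0.32,0,0,0,60,0,0,0.4,0,0,0,60])

```text
time_s: 12.5
eef_pos: [0.6124, 0.2128, 0.2531]
orientation: [-1.046, 1.498, -0.584]
contact_force: [-0.0, 0.7, -2.6]
gripper_width: 0.726
```

```bash
python3 - <<'E'
from pour import *
info()
S=r.grab_frame("side");T=r.grab_frame("top");cv2.imwrite("pics/a13.png",np.hstack([cv2.resize(S[70:220,210:360],(400,400)),cv2.resize(T[110:260,100:250],(400,400))]))
E
```

```text
grasp [0.5876 0.2078 0.2587] cup tilt deg 111.8 q [0.12 0.31 2.05 3.01 0.58 0.65] w 0.726 F [-0.   0.7 -2.6] t 12.5
```

View pics/a13.png

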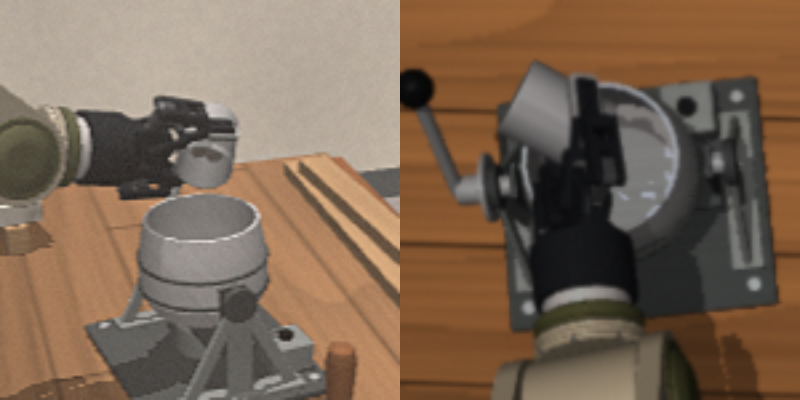

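Request:
send_rows(series=[0,0,0.06,0,0,0,60,0,0,0.12,0,0,0,60,0,0,0.18,0,0,0,60,0,0,0.24,0,0,0,60,0,0,0.3,0,0,0,60])

```text
time_s: 13.02
eef_pos: [0.6126, 0.2132, 0.2535]
orientation: [-0.802, 1.614, -0.373]
contact_force: [-0.0, -0.2, -0.7]
gripper_width: 0.728
```

Request:
send_rows(series=[0,0,0.06,0,0,0,60,0,0,0.12,0,0,0,60,0,0,0.18,0,0,0,60,0,0,0.24,0,0,0,60,0,0,0.3,0,0,0,60])

```text
time_s: 13.43
eef_pos: [0.6127, 0.2132, 0.2537]
orientation: [-0.548, 1.704, -0.159]
contact_force: [0.3, 0.4, -1.8]
gripper_width: 0.725
```

```bash
python3 - <<'E'
from pour import *
info()
S=r.grab_frame("side");T=r.grab_frame("top");cv2.imwrite("pics/a14.png",np.hstack([cv2.resize(S[70:220,210:360],(400,400)),cv2.resize(T[110:260,100:250],(400,400))]))
E
```

```text
grasp [0.5878 0.2081 0.2593] cup tilt deg 135.6 q [0.13 0.31 2.05 3.01 0.58 1.25] w 0.725 F [ 0.3  0.4 -1.8] t 13.43
```

View pics/a14.png

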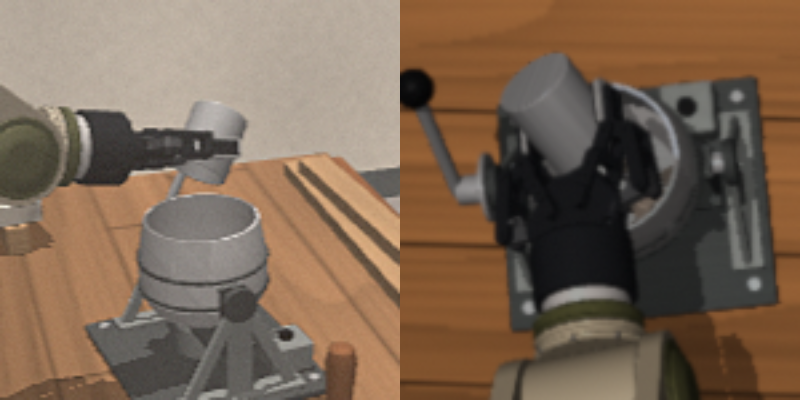

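Stones are visible inside the drum at top crop (640,205). I'll hold a little with a small extra tilt so everything drops.

Request:
send_rows(series=[0,0,0.08,0,0,0,60,0,0,0.14,0,0,0,60,0,0,0.04,0,0,0,60,0,0,0.14,0,0,0,60,0,0,0.14,0,0,0,60])

```text
time_s: 13.95
eef_pos: [0.6127, 0.2134, 0.2536]
orientation: [-0.426, 1.736, -0.057]
contact_force: [0.1, 0.8, -1.1]
gripper_width: 0.725
```

Request:
send_rows(series=[0,0,-0.12,0,0,0,60,0,0,-0.24,0,0,0,60,0,0,-0.36,0,0,0,60,0,0,-0.48,0,0,0,60,0,0,-0.6,0,0,0,60])

```text
time_s: 14.37
eef_pos: [0.6127, 0.2135, 0.2536]
orientation: [-0.941, 1.551, -0.493]
contact_force: [-0.2, -0.5, -0.7]
gripper_width: 0.727
```

```bash
python3 - <<'E'
from pour import *
info()
S=r.grab_frame("side");T=r.grab_frame("top");cv2.imwrite("pics/a15.png",np.hstack([cv2.resize(S[70:220,210:360],(400,400)),cv2.resize(T[110:260,100:250],(400,400))]))
cv2.imwrite("pics/s15.png",S);cv2.imwrite("pics/t15.png",T)
E
```

```text
grasp [0.5878 0.2085 0.2592] cup tilt deg 117.7 q [0.13 0.31 2.05 3.01 0.58 0.78] w 0.727 F [-0.2 -0.5 -0.7] t 14.37
```

View pics/a15.png

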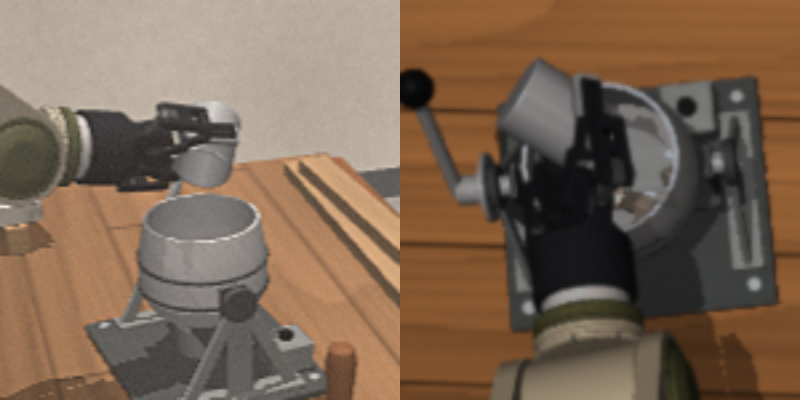

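The cup interior looks empty in the side view, and the stones are in the drum at top crop (635,205). Rolling back upright.

Request:
send_rows(series=[0,0,-0.12,0,0,0,60,0,0,-0.24,0,0,0,60,0,0,-0.36,0,0,0,60,0,0,-0.48,0,0,0,60,0,0,-0.6,0,0,0,60])

```text
time_s: 14.88
eef_pos: [0.6127, 0.2136, 0.2536]
orientation: [-1.405, 1.253, -0.906]
contact_force: [0.0, -0.6, -1.8]
gripper_width: 0.722
```

Request:
send_rows(series=[0,0,-0.12,0,0,0,60,0,0,-0.24,0,0,0,60,0,0,-0.36,0,0,0,60,0,0,-0.48,0,0,0,60,0,0,-0.6,0,0,0,60])

```text
time_s: 15.3
eef_pos: [0.6127, 0.2136, 0.2536]
orientation: [-1.82, 0.831, -1.301]
contact_force: [0.1, -0.2, -0.1]
gripper_width: 0.725
```

```bash
python3 - <<'E'
from pour import *
info()
t,B=pose(.2,.22,0,[.587,.2077,.29]);rel(t,B)
E
```

```text
grasp [0.5878 0.2085 0.2592] cup tilt deg 58.3 q [ 0.13  0.31  2.05  3.01  0.58 -0.42] w 0.725 F [ 0.1 -0.2 -0.1] t 15.3
turn [-0.003 -0.003 -1.058] shift [ 15.2 -25.6  -7.6] rows need 8.5 t 15.3 j [ 0.13  0.31  2.05  3.01  0.58 -0.42]
```

Request:
send_rows(series=[0,0,-0.12,2,-3,-1,60,0,0,-0.24,4,-6,-2,60,0,0,-0.36,6,-9,-3,60,0,0,-0.48,8,-12,-4,60,0,0,-0.6,10,-16,-5,60])

```text
time_s: 15.72
eef_pos: [0.612, 0.2124, 0.2731]
orientation: [-2.157, 0.279, -1.655]
contact_force: [-0.2, -0.4, -1.8]
gripper_width: 0.724
```

```bash
python3 - <<'E'
from pour import *
info()
t,B=pose(.2,.22,0,[.587,.2077,.29]);rel(t,B)
t,B=pose(.1,.3,0,[.5,.0,.29]);rel(t,B)
E
```

```text
grasp [0.5871 0.2074 0.2787] cup tilt deg 27.9 q [ 0.12  0.27  2.04  2.99  0.53 -1.  ] w 0.724 F [-0.2 -0.4 -1.8] t 15.72
turn [-0.002 -0.003 -0.458] shift [ 9.7 -5.1 -2.5] rows need 3.7 t 15.72 j [ 0.12  0.27  2.04  2.99  0.53 -1.  ]
turn [-0.115 -0.06  -0.431] shift [  66.7  177.1 -126.5] rows need 5.5 t 15.72 j [ 0.12  0.27  2.04  2.99  0.53 -1.  ]
```

Request:
send_rows(series=[0,0,-0.12,3,-2,-1,60,0,0,-0.24,6,-4,-2,60,0,0,-0.36,9,-5,-2,60,0,0,-0.458,10,-5,-2,60,0,0,-0.458,10,-5,-2,60])

```text
time_s: 16.13
eef_pos: [0.6126, 0.2126, 0.2848]
orientation: [-2.342, -0.234, -1.884]
contact_force: [0.9, -0.5, -1.2]
gripper_width: 0.722
```

```bash
python3 - <<'E'
from pour import *
info()
t,B=pose(.1,.32,0,[.48,-.06,.29]);rel(t,B)
t,B=pose(.2,.22,0,[.54,.077,.287]);rel(t,B)
T=r.grab_frame("top");cv2.imwrite("pics/a16.png",cv2.resize(T[110:260,100:250],(500,500),interpolation=cv2.INTER_CUBIC))
E
```

```text
grasp [0.5877 0.2075 0.2904] cup tilt deg 12.9 q [ 0.12  0.25  2.03  2.98  0.49 -1.44] w 0.722 F [ 0.9 -0.5 -1.2] t 16.13
turn [-0.097 -0.104  0.025] shift [ -36.6  243.2 -155.4] rows need 7.0 t 16.13 j [ 0.12  0.25  2.03  2.98  0.49 -1.44]
turn [-0.001 -0.005 -0.002] shift [-18.7 118.4 -70.4] rows need 3.3 t 16.13 j [ 0.12  0.25  2.03  2.98  0.49 -1.44]
```

View pics/a16.png

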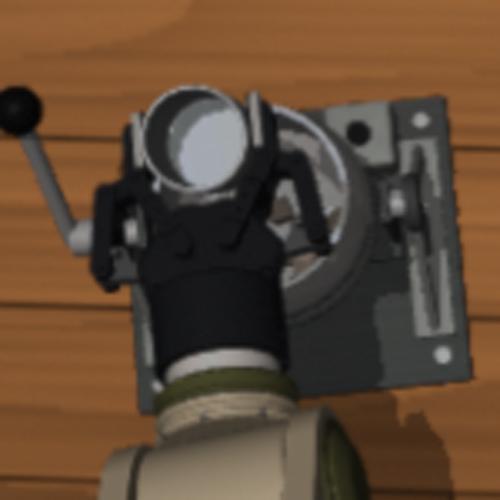

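The cup is upright and empty: its bright floor shows at (210,145). The stones are in the drum. Returning towards the slab.

Request:
send_rows(series=[-0.01,-0.01,0,-5,33,-21,60,-0.03,-0.03,0.01,-10,68,-43,60,-0.04,-0.04,0.01,-15,103,-65,60,-0.06,-0.06,0.01,-21,138,-88,60,-0.07,-0.07,0.02,-26,173,-110,60])

```text
time_s: 16.6
eef_pos: [0.5365, 0.0239, 0.2816]
orientation: [-2.448, -0.146, -1.827]
contact_force: [0.9, -0.2, 0.2]
gripper_width: 0.725
```

```bash
python3 - <<'E'
from pour import *
info()
t,B=pose(0,.44,0,[.478,-.277,.24]);rel(t,B)
T=r.grab_frame("top");cv2.imwrite("pics/a17.png",cv2.resize(T[110:260,100:250],(600,600),interpolation=cv2.INTER_CUBIC))
E
```

```text
grasp [0.5118 0.0207 0.289 ] cup tilt deg 8.7 q [-0.43 -0.02  2.29  2.11  0.64 -0.81] w 0.725 F [ 0.9 -0.2  0.2] t 16.6
turn [-0.122 -0.151  0.036] shift [-68.3 294.6 -55.6] rows need 7.4 t 16.6 j [-0.43 -0.02  2.29  2.11  0.64 -0.81]
```

View pics/a17.png

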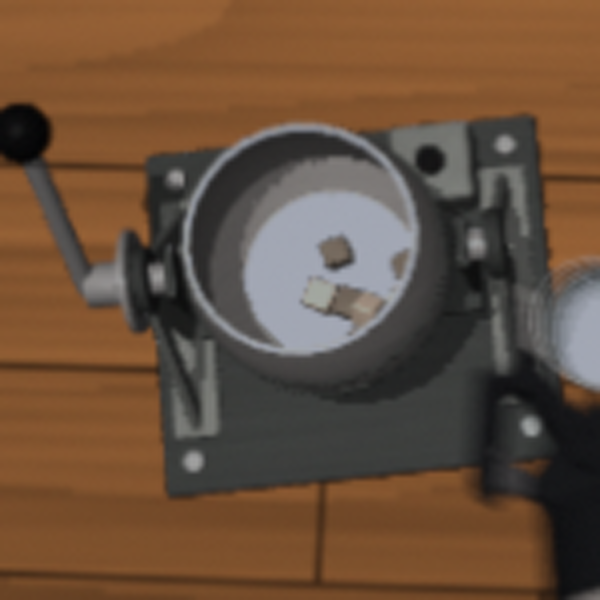

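The drum is upright. Stones lie on its floor around (340,290), partly hidden by the wall, and none are on the base plate. Continuing to the slab.

Request:
send_rows(series=[-0.02,-0.02,0,-3,38,-8,60,-0.03,-0.04,0.01,-6,76,-15,60,-0.05,-0.06,0.01,-10,114,-22,60,-0.07,-0.08,0.02,-16,152,-30,60,-0.08,-0.1,0.02,-22,190,-36,60])

```text
time_s: 17.07
eef_pos: [0.5208, -0.1706, 0.27]
orientation: [-2.585, -0.054, -1.738]
contact_force: [1.0, 0.0, -1.2]
gripper_width: 0.721
```

```bash
python3 - <<'E'
from pour import *
info()
t,B=pose(0,.44,0,[.478,-.277,.2]);rel(t,B)
E
```

```text
grasp [ 0.4967 -0.1717  0.2798] cup tilt deg 3.0 q [-0.92  0.06  2.17  1.6   0.86 -0.54] w 0.721 F [ 1.   0.  -1.2] t 17.07
turn [-0.04  -0.053  0.015] shift [-83.8 105.6   8.4] rows need 3.2 t 17.07 j [-0.92  0.06  2.17  1.6   0.86 -0.54]
```

Request:
send_rows(series=[-0.01,-0.02,0,-5,35,0,60,-0.02,-0.04,0.01,-15,70,2,60,-0.04,-0.053,0.015,-35,98,4,60,-0.04,-0.053,0.015,-65,106,7,60,-0.04,-0.053,0.015,-84,106,8,60])

```text
time_s: 17.48
eef_pos: [0.5015, -0.278, 0.1873]
orientation: [2.652, -0.001, 1.683]
contact_force: [-0.2, 0.6, -0.5]
gripper_width: 0.727
```

```bash
python3 - <<'E'
from pour import *
g,c,o=info();print(c.round(3))
Rg=R.from_rotvec([2.651,.007,1.683]);print("grasp-time Rot diff",(cur()[1].inv()*Rg).as_rotvec().round(3))
rel([.5015,-.277,.058],Rp(0,.44,np.pi));rel([.5015,-.277,.058],Rg)
S=r.grab_frame("side");T=r.grab_frame("top");cv2.imwrite("pics/a18.png",np.hstack([cv2.resize(S[170:370,200:400],(400,400)),cv2.resize(T[120:320,300:500],(400,400))]))
E
```

```text
grasp [ 0.478  -0.2779  0.1984] cup tilt deg 0.0 q [-1.1   0.31  2.1   1.6   0.94 -0.75] w 0.727 F [-0.2  0.6 -0.5] t 17.48
[-0. -0.  1.]
grasp-time Rot diff [ 0.002  0.    -0.005]
turn [ 0.001 -0.    -0.   ] shift [-117.   -1.   55.] rows need 3.1 t 17.48 j [-1.1   0.31  2.1   1.6   0.94 -0.75]
turn [ 0.002  0.    -0.005] shift [-117.   -1.   55.] rows need 3.1 t 17.48 j [-1.1   0.31  2.1   1.6   0.94 -0.75]
```

View pics/a18.png

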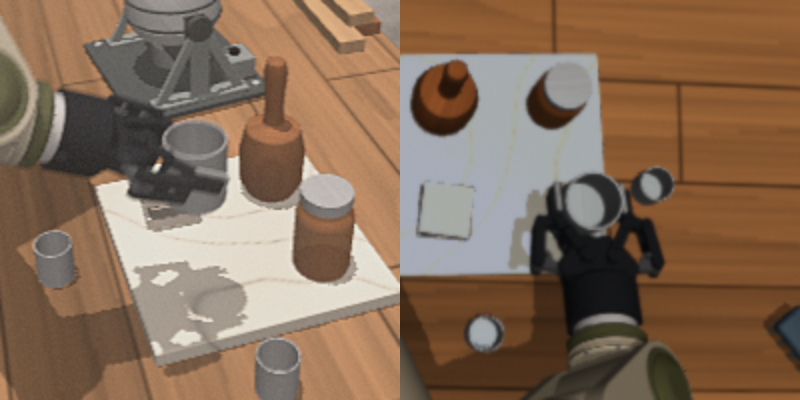

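The cup is upright over its old place, with the tiles, jar and mallet unmoved. Lowering.

Request:
send_rows(series=[0,0,0,-35,-1,16,60,0,0,0,-70,-1,33,60,0,0,0,-98,-1,46,60,0,0,0,-110,-1,52,60,0,0,0,-116,-1,55,60])

```text
time_s: 18.0
eef_pos: [0.5032, -0.2751, 0.0599]
orientation: [-2.651, -0.004, -1.683]
contact_force: [-0.3, -0.4, -1.8]
gripper_width: 0.723
```

```bash
python3 - <<'E'
from pour import *
info();rel([.5015,-.277,.0545],Rp(0,.44,np.pi))
E
```

```text
grasp [ 0.4797 -0.2752  0.071 ] cup tilt deg 0.0 q [-1.1   0.64  2.13  1.85  0.99 -1.18] w 0.723 F [-0.3 -0.4 -1.8] t 18.0
turn [-0.003 -0.001  0.001] shift [-5.6  1.9  0.8] rows need 0.1 t 18.0 j [-1.1   0.64  2.13  1.85  0.99 -1.18]
```

Request:
send_rows(series=[0,0,0,-1,0,0,60,0,0,0,-2,0,1,60,0,0,0,-3,0,1,60,0,0,0,-4,0,2,60,0,0,0,-4,0,2,60])

```text
time_s: 18.42
eef_pos: [0.5031, -0.2757, 0.0572]
orientation: [2.649, 0.008, 1.684]
contact_force: [0.0, -0.3, -1.9]
gripper_width: 0.722
```

```bash
python3 - <<'E'
from pour import *
info();print(cur()[0])
S=r.grab_frame("side");cv2.imwrite("pics/a19.png",cv2.resize(S[240:350,240:350],(600,600),interpolation=cv2.INTER_CUBIC))
E
```

```text
grasp [ 0.4796 -0.2758  0.0682] cup tilt deg 0.3 q [-1.1   0.65  2.13  1.85  1.   -1.19] w 0.722 F [ 0.  -0.3 -1.9] t 18.42
[ 0.5030943  -0.27574295  0.05717487]
```

View pics/a19.png

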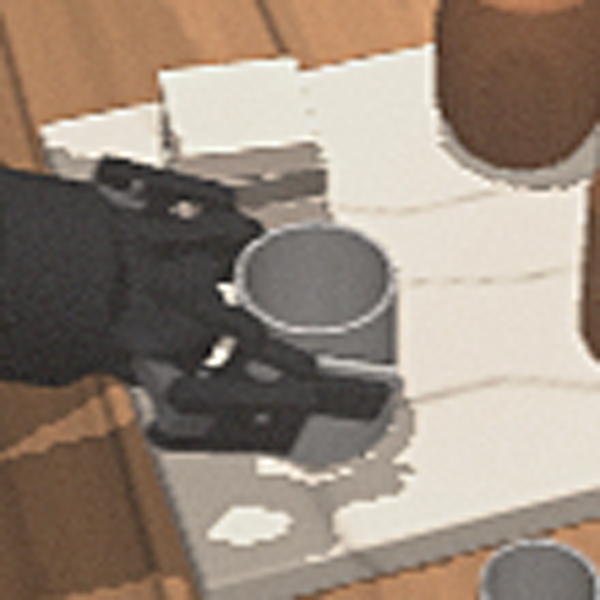

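The force shows no contact yet; about 3 mm to go.

Request:
send_rows(series=[0,0,0,-1,0,0.5,60,0,0,0,-2,0,1,60,0,0,0,-3,0,1.5,60,0,0,0,-4,0,2,60,0,0,0,-4,0,2,60])

```text
time_s: 18.88
eef_pos: [0.5036, -0.2757, 0.0537]
orientation: [2.646, 0.008, 1.691]
contact_force: [-5.1, 2.6, 13.8]
gripper_width: 0.722
```

```bash
python3 - <<'E'
from pour import *
info();print(cur()[0])
E
```

```text
grasp [ 0.48   -0.2758  0.0647] cup tilt deg 0.5 q [-1.1   0.66  2.13  1.86  1.   -1.2 ] w 0.722 F [-5.1  2.6 13.8] t 18.88
[ 0.50355523 -0.27574765  0.05373383]
```

Contact came at the same TCP height as at the grasp. Easing 1 mm and opening.

Request:
send_rows(series=[0,0,0,1,0,-0.5,73,0,0,0,1,0,-0.5,80,0,0,0,1,0,-0.5,90,0,0,0,1,0,-0.5,100,0,0,0,1,0,-0.5,100])

```text
time_s: 19.3
eef_pos: [0.5029, -0.2755, 0.0529]
orientation: [2.651, 0.007, 1.683]
contact_force: [-0.4, 0.2, -0.0]
gripper_width: 0.999
```

```bash
python3 - <<'E'
from pour import *
info();print(cur()[0])
T=r.grab_frame("top");B=cv2.resize(T[170:320,340:490],(400,400),interpolation=cv2.INTER_CUBIC)
S=r.grab_frame("side");C=cv2.resize(S[230:340,240:350],(400,400),interpolation=cv2.INTER_CUBIC)
cv2.imwrite("pics/a20.png",np.hstack([B,C]))
E
```

```text
grasp [ 0.4794 -0.2755  0.0639] cup tilt deg 0.2 q [-1.1   0.66  2.13  1.86  1.   -1.2 ] w 0.999 F [-0.4  0.2 -0. ] t 19.3
[ 0.50291322 -0.27551636  0.05288275]
```

View pics/a20.png

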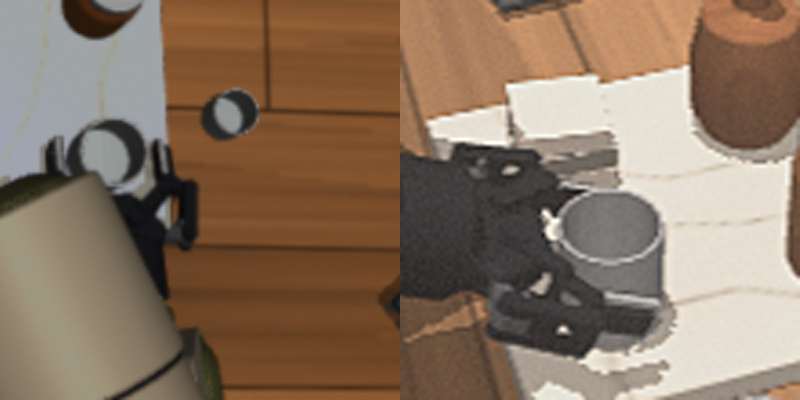

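The cup is released and stands clear between the pads. Retreating along the approach path.

Request:
send_rows(series=[0,0,0,15,0,-16,100,0,0,0,38,0,-38,100,0,0,0,64,0,-64,100,0,0,0,90,0,-90,100,0,0,0,114,0,-112,100])

```text
time_s: 19.82
eef_pos: [0.4492, -0.2748, 0.2052]
orientation: [2.651, 0.007, 1.682]
contact_force: [-0.6, -0.9, 0.2]
gripper_width: 0.998
```

Request:
send_rows(series=[0,0,0,20,0,-20,100,0,0,0,40,0,-40,100,0,0,0,60,0,-60,100,0,0,0,60,0,-60,100,0,0,0,60,0,-60,100])

```text
time_s: 20.23
eef_pos: [0.421, -0.2752, 0.2845]
orientation: [2.648, 0.009, 1.683]
contact_force: [0.1, 0.0, -0.1]
gripper_width: 1.001
```

```bash
python3 - <<'E'
from pour import *
info();print(cur()[0])
S=r.grab_frame("side");T=r.grab_frame("top");cv2.imwrite("pics/sf.png",S);cv2.imwrite("pics/tf.png",T)
cv2.imwrite("pics/af1.png",np.hstack([cv2.resize(S[80:380,190:450],(390,450)),cv2.resize(T[120:320,300:480],(405,450))]))
cv2.imwrite("pics/af2.png",cv2.resize(T[110:250,70:260],(800,590),interpolation=cv2.INTER_CUBIC))
E
```

```text
grasp [ 0.3975 -0.2752  0.2955] cup tilt deg 0.4 q [-1.32 -0.    2.14  1.31  1.14 -0.46] w 1.001 F [ 0.1  0.  -0.1] t 20.23
[ 0.42100315 -0.27517987  0.28448964]
```

View pics/af1.png

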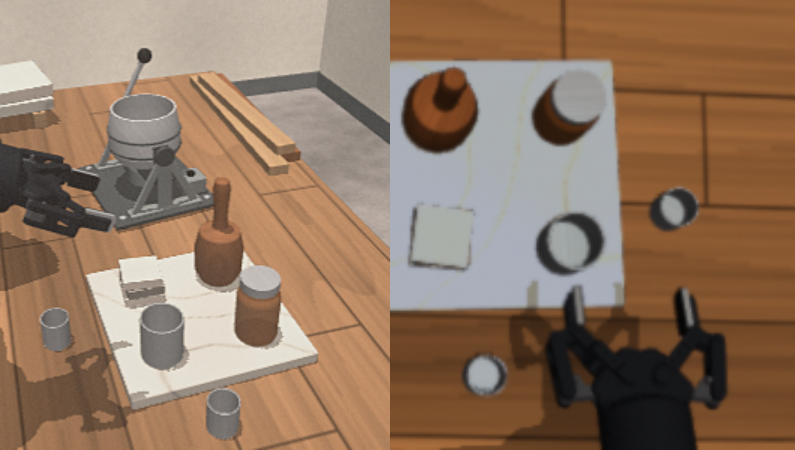

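View pics/af2.png

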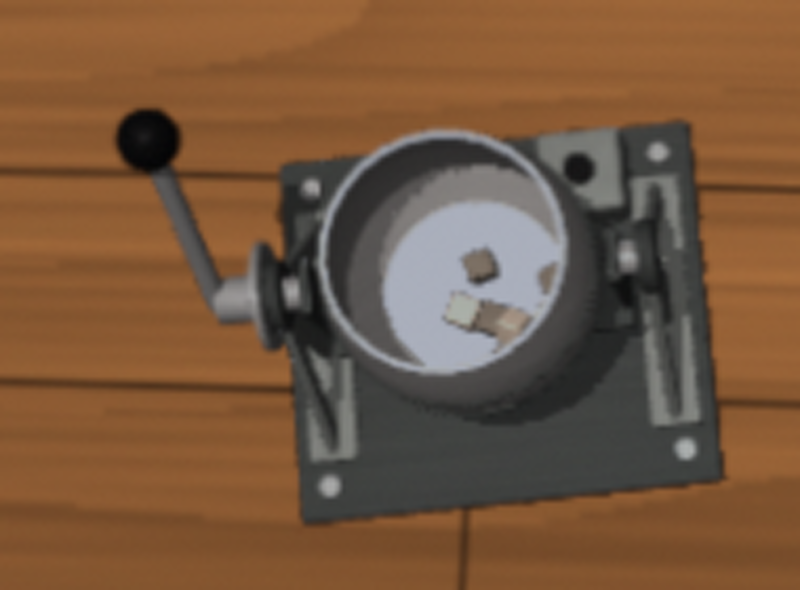

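```bash
python3 - <<'E'
from h import *
S=cv2.imread("pics/sf.png");T=cv2.imread("pics/tf.png");S0=cv2.imread("pics/side0.png");T0=cv2.imread("pics/top0.png")
def kn(I,box,v):
    b=blob(((I.max(2)<v)*255).astype(np.uint8),box);M=cv2.moments(b);return M['m10']/M['m00'],M['m01']/M['m00']
a=kn(S,(275,105,300,128),60);b=kn(T,(92,128,118,158),45);k,e=tri(a,b);q=R.from_euler('z',-.132).apply(k-[.576,.194,0]);print(a,b,k,e,"tilt",.5-np.arctan2(q[0],q[2]-.13))
# jar, mallet, tiles shift between first and last top picture
g=lambda I:cv2.cvtColor(I,cv2.COLOR_BGR2GRAY)
for n,(x,y,w,h) in dict(mallet=(305,148,36,40),jar=(364,150,34,36),tiles=(306,208,34,36)).items():
    m=cv2.matchTemplate(g(T)[y-8:y+h+8,x-8:x+w+8],g(T0)[y:y+h,x:x+w],cv2.TM_CCOEFF_NORMED);_,s,_,l=cv2.minMaxLoc(m);print(n,"px shift",l[0]-8,l[1]-8,round(s,3))
c=onz("side",(296.6,292.8),.09)
cv2.imwrite("pics/af3.png",np.hstack([cv2.resize(S[110:240,230:360],(400,400),interpolation=cv2.INTER_CUBIC),cv2.resize(S[270:350,250:330],(400,400),interpolation=cv2.INTER_CUBIC)]))
E
```

```text
(286.25, 118.45833333333333) (104.7026713124274, 142.87340301974447) [0.61894577 0.33766819 0.2359367 ] 0.0020246494010057545 tilt -0.025852600572764728
mallet px shift 0 0 1.0
jar px shift 0 0 1.0
tiles px shift 0 0 0.999
```

View pics/af3.png

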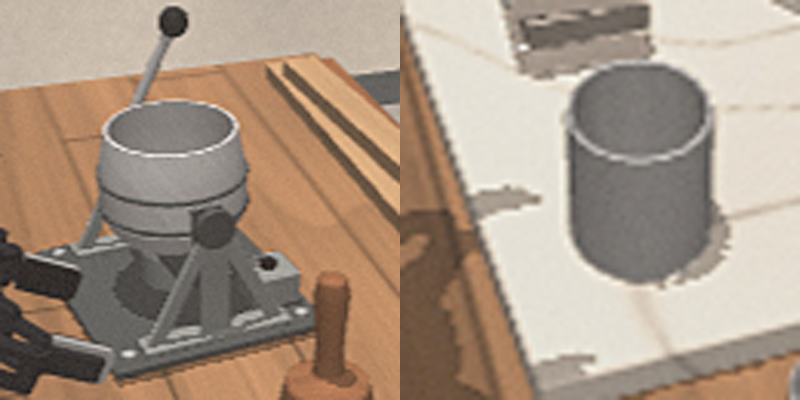

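The drum is upright with tilt about 0 ± 0.03. The cup stands upright and empty on the slab, the neighbours have not shifted, and no stray stones are visible. The arm is clear of everything, so I'm handing in.

```bash
python3 - <<'E'
from workcell import r
print(r.finish_job(), r.observe()["time_s"])
E
```

```text
the job is handed in; nothing more can be done
the job is handed in; nothing more can be done
```

The job is handed in, and nothing I could see in the last pictures points to a failed condition. I could not count all eight stones directly, and the hand-in gave no verdict.

I pushed the drum upright by the lever knob with about 5–10 N of measured force. Then I gripped the steel cup from the side and rolled it to about 140° just above the mouth to pour the stones. I set it back on the slab at its old place and backed the arm clear. It took about 20 s of the 72 s allowed.

What the last checks showed:
- **Drum:** the knob gave a tilt of +0.02 rad right after the swing and −0.03 rad at the end. The two differ only by measuring noise and are well inside ±0.15.
- **Stones:** the cup is empty. Five or six stones show on the drum floor and the near wall hides the rest. I saw no stone on the base plate, bench or slab.
- **Cup:** it stands upright on the slab.
- **Jar, mallet and tiles:** none moved by even a pixel in the top view.

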